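# Tap blocks home in a marking jig and press the marking pedal

## Robot

A 7-joint arm with a two-finger parallel gripper is mounted at the origin on a cart in front of the work surface, level with it; the furniture and walls round the work are solid. World frame = base frame: x ahead of the robot, y to its left, z up, the work surface at z = 0. Lengths are in m, angles in rad, forces in N, time in s.
With the tool pointing down it reaches from about 0.425 to 0.925 m from the base axis. Payload 6.8 kg.
Tool frame: the origin (TCP) lies at the very end of the fingers, on their centre line; the grasp point (between the pads) lies 19 mm behind it; z points along the fingers, x is the direction in which the jaws open and shut, and the axes are right-handed (so a half turn about z gives the same grasp; the last joint's range is limited). The gripper opens to 85 mm and grips with 20 to 120 N. Pads are 22 mm wide; open, the fingers measure 114 mm over their backs; the gripper's body (76 mm by 85 mm) begins 54 mm behind the grasp point. The pads swing forward as they close: fully open they stand 13 mm farther back than shut.
Start: joints at [-0.108, 0.477, 0.022, 1.555, -0.011, 1.109, -0.083], TCP at [0.675, 0, 0.231] pointing down, gripper open.
Joint ranges: [-2.96, 2.96], [-0.34, 2.1], [-1.41, 1.46], [0.24, 2.44], [-1.37, 4.51], [0.17, 1.92], [-2.96, 2.96]. Speed limits (rad/s): [2.39, 2.39, 3.14, 3.14, 3.14, 3.14, 3.14].

## Interface

Orientations are given as a unit quaternion [w, x, y, z].
In Python, from station import bot gives the robot as it stands.
- The arm moves only by the shell command python3 -m creep 'ROWS' [FORCE]. ROWS is JSON, a list that holds one entry, the list of rows, each a list of 7 numbers: the shift along the tool's x, y, z in cm, then the turn, a rotation vector about the tool's x, y, z in rad, then the opening, from 0 (shut) to 1 (fully open). In form: [[[dx, dy, dz, wx, wy, wz, claw], ...]]. A call has 1 to 10 rows; each row is the pose to reach, as a shift and turn from the pose commanded when the call began, along the tool's axes at that moment; what a row does not reach only later rows make up. A row lasts 1/8 s, in which the tool goes at most 62.5 mm and 10.7 degrees, less where a joint would pass 70% of its speed; a pose out of reach is approached as far as the arm can. A call with a gripper value outside its range is refused whole. The fingers move at their own pace and stop on an object; FORCE is the grip in N (left out, the last holds). Time passes only in rows, so rows that repeat a pose let the fingers close. It gives the time, the measured TCP pose, the force and the opening at its end, in the units of the state.
- bot.get_obs(): the state, without advancing time (a new reading comes with each control period).
- bot.read_camera(name): name is "scene" or "side" or "wrist"; returns (picture, depth): 480x640x3 uint8, blue, green, red; 480x640 float32, m along the optical axis (not along the pixel's ray), 0 where there is no reading.
- bot.calibration(name): a dict with "mtx" (3x3 intrinsics, pixels), "rvec" (rotation vector, rad) and "tvec" (3), from world to camera coordinates, as OpenCV has them. Camera axes: x right, y down, z forward; pixel columns grow to the right and rows downward; lengths in m; the calibration is good to about 2 mm. A picture is of the moment at which its call begins: read the wrist's pose just before it. calibration takes no time and is no camera call; for the wrist camera it gives the pose at the moment of the call.
- bot.hand_in(): hands the job in, once; it reports no verdict.
Trained networks look in the newest picture that a camera, given by its name, has taken for a name from the list of things; names that differ only in an ending like _2 or _b are one class to them, and where a whole thing is asked for, a point or a joint stands for the part that bears it (a point fixed in the world has none). Each returns a list of dicts, best first, with "p" (0 to 1); they miss things now and then, are a little off and sometimes report something else, mostly with a low value. They report only what shows in the picture. A call takes as long as a camera call. They do not tell look-alikes from the thing itself.
- bot.find_in(camera, label): "xy" ([column, row] in pixels, amid what is visible of it).
- bot.silhouettes(camera, label): "mask" (480x640 bool, what is visible of it) and "xy" ([column, row] in pixels, amid what is visible of it).
The state is a dict: "t": time; "q": joint angles; "joint_vel": joint speeds; "joint_torque": joint torques, N m; "eef_pos": TCP position; "tool_rot": TCP orientation; "contact_force": force on the tool from outside, world axes, zero at the start; "torque": the same for the moment, N m; "gripper_width": opening from 0.0 (shut) to 1.0 (fully open).
Only numpy, scipy, OpenCV 4.12 (cv2) and the standard library are available. Lean on these libraries where they do the work, as an engineer would, in place of code of your own. Each camera call takes 0.05 s, during which the arm holds its last target.

## Task

Mark the hardwood blocks: lay each block that is there lengthwise into an empty lane of the marking jig, then pick up the push stick from its rest and with light taps nudge every block in under the hood until it sits fully home against its stop, which cannot be seen. When all are home, press the spring pedal on the hood right down to its stop for a moment and let it come up, and leave the push stick lying back in its rest and everything else undisturbed. If a block gets knocked out of place, bring it home again.

Things in the scene. Friction and masses are not known exactly. Their poses are not given: they have to be found in the camera images.
- block_1: hardwood block with rounded edges, 46 x 82 x 30 mm (own x, y, z), about 65 g; origin at the centre of its underside, z up. Only two or three of the three blocks are there in a run.
- block_2: hardwood block with rounded edges, 46 x 82 x 30 mm (own x, y, z), about 65 g; origin at the centre of its underside, z up. Only two or three of the three blocks are there in a run.
- block_3: hardwood block with rounded edges, 46 x 82 x 30 mm (own x, y, z), about 65 g; origin at the centre of its underside, z up. Only two or three of the three blocks are there in a run.
- jig: fixed plywood marking jig, 230 x 239 mm (own x, y), z up; origin at bench height under the middle of the hood mouth. Three lanes (centres at y = +80, 0, -80 mm) run along +x, away from the robot: open above from x = -100 to 0 mm, then covered to x = 130 mm by a hood (ceiling 38 mm above the lane floor, roof top 58 mm above the bench), closed at the back. Near its front left corner stands a clamp, 100 mm high.
- lane_1 (a point): left (+y) lane of the jig: point on the lane floor (10 mm above the bench), on the centre line, at the hood mouth; axes as the jig's. 55 mm wide between guide rails 10 mm high (25 mm wide between lanes). Its hidden solid stop is set anew each time: a block that is home has its near end 8 to 28 mm inside the mouth, where only a tool reaches.
- lane_2 (a point): middle lane of the jig: point on the lane floor (10 mm above the bench), on the centre line, at the hood mouth; axes as the jig's. 55 mm wide between guide rails 10 mm high (25 mm wide between lanes). Its hidden solid stop is set anew each time: a block that is home has its near end 8 to 28 mm inside the mouth, where only a tool reaches.
- lane_3 (a point): right (-y) lane of the jig: point on the lane floor (10 mm above the bench), on the centre line, at the hood mouth; axes as the jig's. 55 mm wide between guide rails 10 mm high (25 mm wide between lanes). Its hidden solid stop is set anew each time: a block that is home has its near end 8 to 28 mm inside the mouth, where only a tool reaches.
- feeler_1 (a joint): little sprung feeler pin in the face of the hidden stop at the end of the left lane (lane_1); m: 0 when free, about 0.006 when a block's leading end lies flat against the stop; it pushes back with 0.1 to 0.2 N only, less than a block's friction.
- feeler_2 (a joint): little sprung feeler pin in the face of the hidden stop at the end of the middle lane (lane_2); m: 0 when free, about 0.006 when a block's leading end lies flat against the stop; it pushes back with 0.1 to 0.2 N only, less than a block's friction.
- feeler_3 (a joint): little sprung feeler pin in the face of the hidden stop at the end of the right lane (lane_3); m: 0 when free, about 0.006 when a block's leading end lies flat against the stop; it pushes back with 0.1 to 0.2 N only, less than a block's friction.
- pedal (a joint): spring pedal on the hood roof, a tilted steel plate 100 mm long and 90 mm wide, hinged at the back of the hood 78 mm above the bench, its free end towards the robot; rad, 0 when up, 0.26 when pressed down to its stop; springs back. Needs about 4.5 N at the pad to start and 10 N at the stop.
- pedal_pad (a point): middle of the ribbed rubber tread, on its upper face near the pedal's free end (about 72 mm from the hinge); the face is tilted 16 degrees towards the back at rest; the pad goes down about 19 mm to the stop.
- push_stick: wooden push stick with rounded ends, 29 x 185 x 22 mm (long along its own y, z up), about 70 g, either end may be used; origin at the centre of its underside. It starts in its rest.
- stick_rest: fixed plywood rest for the push stick: base 60 x 150 x 8 mm (long along its own y), origin at the centre of its underside. The stick lies along y on the base, 8 mm above the bench, between two pairs of cheeks (44 mm apart, tops 21 mm above the bench, each 18 mm long, centred 62 mm either side of the middle); 106 mm between the pairs is free for a gripper.
- brush_blank: oval wooden brush back, 52 x 150 x 18 mm, origin at the centre of its underside. A bystander: leave it where it lies.
- tape: grey pocket tape measure, 64 x 103 x 36 mm, origin at the centre of its underside. A bystander: leave it where it lies.
Not all that is in view belongs to the job. What is shaped like the block_1 but turquoise is not meant.

How it is judged:
By the outcome, as a careful person would: the job done as asked, in the order asked, and still so for the second after the job is handed in, with the robot touching nothing.
Of block_1, block_2, block_3 only 2 to 3 are there at a start; the rules pass over those that are not, and their reading is None.
At some moment in a run one of block_1, block_2, block_3 may be knocked a few centimetres aside while the robot is not near it.
Once in a run the grip may slacken for a moment while it holds something.
It also fails if it takes over 210 s, if anything falls off the work surface, if the arm or the gripper's body presses on something with over 40 N, if the wrist force passes 120 N, or if a joint passes its speed limit or range.

## Working session

There is one attempt and no reset: what is moved stays moved. The work goes in short steps, Python scripts to look and compute and a shell command to move; the robot and the scene stay as the last step left them, time stands still between calls to the robot, and variables do not carry over. Pictures are saved under pics/ and viewed, and the job is handed in when it is done.

```bash
ls; mkdir -p pics; cat > h.py <<'E'
import numpy as np, cv2
from scipy.spatial.transform import Rotation as R
from station import bot
def cap(name):
    cal=bot.calibration(name); im,d=bot.read_camera(name); return im,d,cal
def w2p(cal,P):
    p,_=cv2.projectPoints(np.array(P,float).reshape(-1,1,3),np.array(cal['rvec'],float),np.array(cal['tvec'],float),np.array(cal['mtx'],float),None); return p.reshape(-1,2)
def cloud(d,cal):
    K=np.array(cal['mtx'],float); Rm=cv2.Rodrigues(np.array(cal['rvec'],float))[0]; t=np.array(cal['tvec'],float).reshape(3)
    v,u=np.mgrid[0:d.shape[0],0:d.shape[1]]
    c=np.stack([(u-K[0,2])/K[0,0]*d,(v-K[1,2])/K[1,1]*d,d],-1)
    W=(c-t)@Rm
    W[d<=0]=np.nan
    return W
def toolrot(o=None):
    o=o or bot.get_obs(); q=o['tool_rot']; return R.from_quat([q[1],q[2],q[3],q[0]])
def delta(target,o=None):
    "world shift -> tool axes cm from measured TCP"
    o=o or bot.get_obs(); return toolrot(o).inv().apply(np.array(target)-np.array(o['eef_pos']))*100
E
python3 - <<'E'
from h import *
o=bot.get_obs(); print({k:np.round(v,3) for k,v in o.items()})
print(toolrot().as_matrix().round(3))
for n in ['scene','side','wrist']:
    im,d,cal=cap(n); cv2.imwrite(f'pics/a_{n}.png',im); np.savez(f'/tmp/a_{n}.npz',im=im,d=d,W=cloud(d,cal)); print(n,np.round(-cv2.Rodrigues(np.array(cal['rvec'],float))[0].T@np.array(cal['tvec']).reshape(3),3))
E
```

```text
pics
{'t': np.float64(0.0), 'q': array([-0.108,  0.478,  0.022,  1.556, -0.012,  1.109, -0.083]), 'joint_vel': array([ 0.   , -0.001,  0.002,  0.001,  0.001,  0.001, -0.001]), 'joint_torque': array([-1.0000e-03, -5.9644e+01,  1.6080e+00, -2.8119e+01,  1.2000e-02,
        9.0000e-03,  0.0000e+00]), 'eef_pos': array([ 0.674, -0.   ,  0.23 ]), 'tool_rot': array([ 0.   ,  1.   , -0.   , -0.001]), 'contact_force': array([-0.477,  0.769,  0.004]), 'torque': array([-0.017,  0.003, -0.01 ]), 'gripper_width': np.float64(1.001)}
[[ 1.    -0.    -0.002]
 [-0.    -1.    -0.   ]
 [-0.002  0.    -1.   ]]
scene [-0.395  0.876  0.909]
side [ 0.561 -1.106  0.643]
wrist [0.674 0.078 0.373]
```

View pics/a_scene.png

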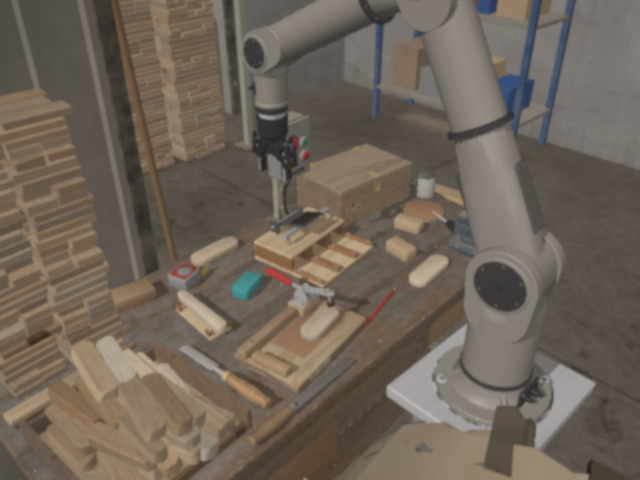

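View pics/a_side.png

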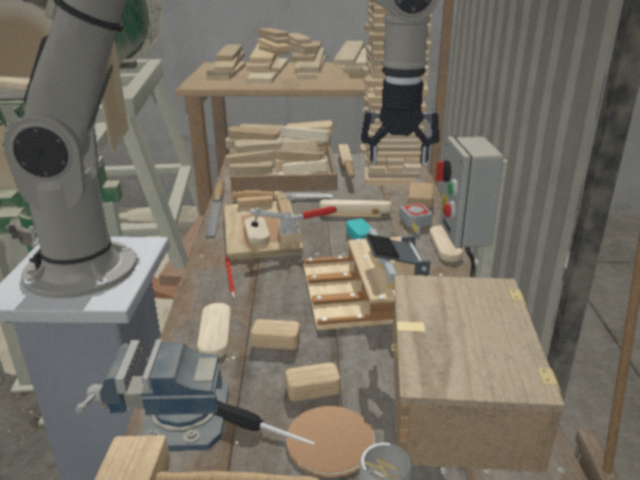

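View pics/a_wrist.png

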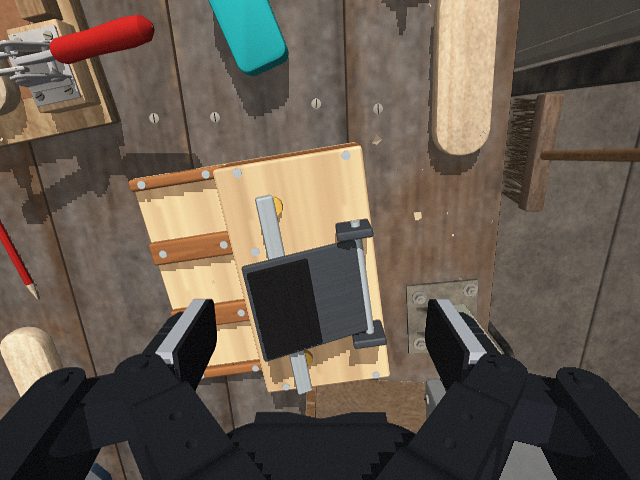

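The side view shows two wooden blocks, at about (275,334) and (313,381). The jig is in the middle, the push stick is in its rest at about (355,208), and the turquoise decoy is at (358,230). Next I'll measure them.

```bash
python3 - <<'E'
from h import *
for n,labs in [('side',['block_1','push_stick','stick_rest','brush_blank','tape','jig','pedal']),('scene',['block_1','push_stick','stick_rest','tape','brush_blank']),('wrist',['jig','pedal_pad'])]:
    im,d,cal=cap(n); W=cloud(d,cal)
    for l in labs:
        for r in bot.silhouettes(n,l):
            m=r['mask']; P=W[m]; P=P[~np.isnan(P[:,0])]
            if len(P)<20: print(n,l,r['p'],r['xy'],len(P)); continue
            zt=np.percentile(P[:,2],90); T=P[np.abs(P[:,2]-zt)<0.008]
            rect=cv2.minAreaRect((T[:,:2]*1000).astype(np.float32))
            col=im[m].mean(0)
            print(n,l,round(r['p'],2),np.round(r['xy']),'zt',round(zt,3),'med',np.median(P,0).round(3),'rect',np.round(rect[0],0),np.round(rect[1],0),round(rect[2],1),col.round())
E
```

```text
side block_1 0.95 [274. 336.] zt 0.031 med [ 0.451 -0.269  0.028] rect [ 450. -253.] [51. 82.] 84.0 [120. 147. 165.]
side block_1 0.89 [310. 381.] zt 0.031 med [ 0.521 -0.391  0.028] rect [ 521. -378.] [80. 46.] 13.7 [119. 146. 164.]
side block_1 0.84 [358. 229.] zt 0.03 med [0.603 0.151 0.028] rect [610. 153.] [44. 78.] 22.1 [158. 160.  73.]
side push_stick 0.69 [355. 204.] zt 0.03 med [0.609 0.291 0.026] rect [602. 297.] [ 35. 183.] 87.5 [147. 166. 177.]
side stick_rest 0.52 [353. 216.] zt 0.012 med [0.599 0.278 0.006] rect [603. 280.] [121.  25.] 1.2 [ 98. 122. 139.]
side brush_blank 0.66 [217. 331.] zt 0.019 med [ 0.341 -0.244  0.017] rect [ 338. -233.] [ 52. 149.] 7.0 [168. 191. 202.]
side tape 0.76 [417. 215.] zt 0.034 med [0.748 0.225 0.027] rect [750. 245.] [61. 80.] 17.0 [110. 115. 128.]
side jig 0.84 [363. 279.] zt 0.092 med [ 0.606 -0.111  0.022] rect [678. -78.] [ 96. 187.] 9.4 [109. 132. 149.]
side pedal 0.63 [392. 249.] zt 0.108 med [ 0.656 -0.091  0.094] rect [643. -82.] [49. 89.] 8.9 [89. 91. 89.]
scene block_1 0.88 [402. 247.] zt 0.029 med [ 0.44  -0.235  0.025] rect
[... 271 characters left out ...]
57.]
scene push_stick 0.69 [200. 312.] zt 0.03 med [0.583 0.312 0.027] rect [597. 306.] [ 30. 185.] 88.4 [142. 163. 178.]
scene stick_rest 0.64 [200. 322.] zt 0.017 med [0.582 0.328 0.006] rect [586. 310.] [ 63. 146.] 88.6 [112. 139. 162.]
scene tape 0.62 [186. 276.] zt 0.033 med [0.738 0.258 0.028] rect [749. 252.] [68. 76.] 17.3 [ 96. 103. 120.]
scene brush_blank 0.58 [422. 271.] zt 0.019 med [ 0.328 -0.211  0.015] rect [ 332. -225.] [ 53. 152.] 9.6 [134. 156. 172.]
wrist jig 0.84 [275. 261.] zt 0.102 med [ 0.637 -0.042  0.058] rect [641. -71.] [168.  93.] 71.2 [114. 145. 168.]
wrist pedal_pad 0.73 [299. 296.] zt 0.109 med [ 0.656 -0.063  0.095] rect [640. -73.] [49. 90.] 9.2 [71. 69. 67.]
```

```bash
python3 - <<'E'
from h import *
D=np.load('/tmp/a_wrist.npz'); W=D['W']; im=D['im']
print('bench z', np.nanmedian(W[...,2][380:,540:]), np.nanmedian(W[150:250,20:120,2]))
for px in [(133,182),(215,170),(360,147),(388,377),(272,388),(222,375),(240,172),(190,245),(340,300),(310,300),(265,350),(250,275),(145,30)]:
    print(px, W[px[1],px[0]].round(4))
m=(np.abs(W[...,2]-0.058)<0.006)
P=W[m][:,:2]*1000
P=P[(P[:,0]>450)&(P[:,0]<800)&(P[:,1]>-250)&(P[:,1]<120)]
mm=np.zeros((480,640),np.uint8); mm[m]=255
cv2.imwrite('pics/roof.png',mm)
n,lab,st,_=cv2.connectedComponentsWithStats(mm)
for i in range(1,n):
    if st[i,4]>500: 
        Q=W[lab==i][:,:2]*1000; print(st[i],np.round(cv2.minAreaRect(Q.astype(np.float32)),0) if 0 else cv2.minAreaRect(Q.astype(np.float32)))
cv2.imwrite('pics/wl.png',cv2.resize(im[130:400,100:420],None,fx=2.2,fy=2.2))
E
```

```text
bench z 0.30151328991563603 0.00020978061095938084
(133, 182) [0.4886 0.0207 0.0192]
(215, 170) [0.5817 0.0374 0.0579]
(360, 147) [0.7069 0.0567 0.0565]
(388, 377) [ 0.7564 -0.2248 -0.0008]
(272, 388) [ 0.6218 -0.1911  0.0581]
(222, 375) [ 0.5576 -0.2059  0.0193]
(240, 172) [0.6035 0.0359 0.0591]
(190, 245) [ 0.5379 -0.0446  0.02  ]
(340, 300) [ 0.6902 -0.0718  0.0883]
(310, 300) [ 0.6643 -0.0665  0.0985]
(265, 350) [ 0.6262 -0.1068  0.1112]
(250, 275) [ 0.6175 -0.0382  0.1105]
(145, 30) [0.5503 0.139  0.0891]
[  213   145   159   247 13483] ((661.8759765625, -69.52702331542969), (132.14373779296875, 238.50067138671875), 9.104669570922852)
[362 237  23  96 949] ((724.094482421875, -74.08857727050781), (10.897220611572266, 102.1119613647461), 9.0525484085083)
[ 304  335   86   52 3032] ((700.2255859375, -155.56954956054688), (83.47511291503906, 56.84416198730469), 9.280254364013672)
```

View pics/roof.png

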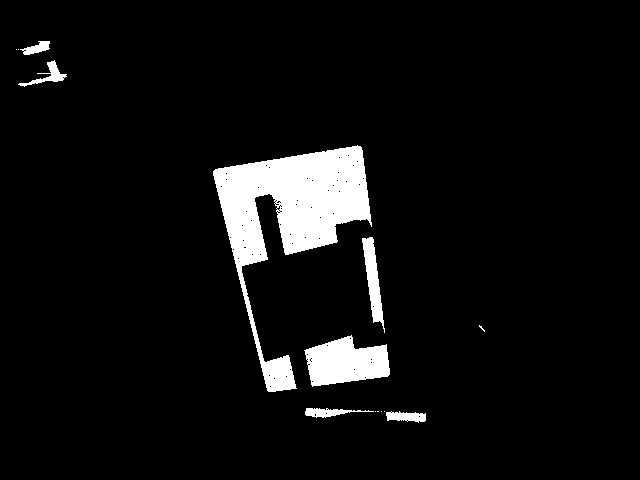

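View pics/wl.png

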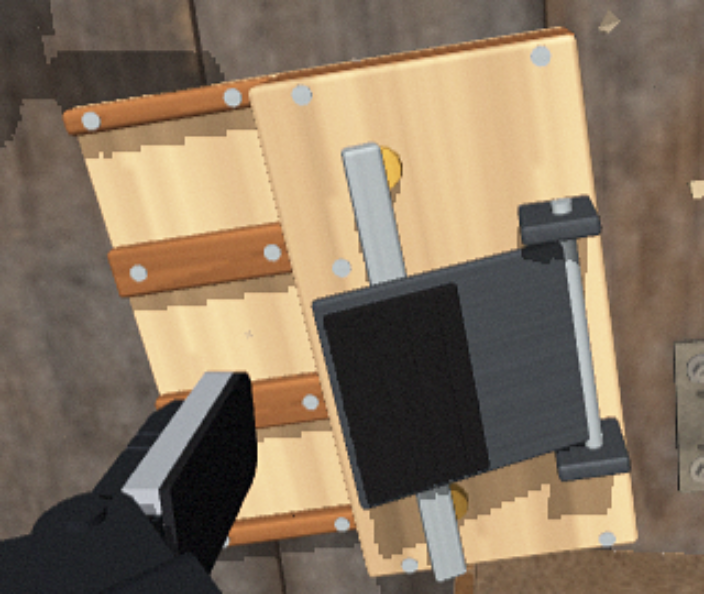

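The jig origin (mouth) comes out at about (0.598, -0.080) with yaw 9.1°, and the lanes look empty. The wrist view shows the hood roof, the pedal and lanes 1 and 2. Next I move over the blocks to measure them closely.

```bash
python3 -m creep '[[[-3,3,-5,0,0,0.17,1],[-6,7,-6,0,0,0.35,1],[-10,12,-6,0,0,0.52,1],[-13,17,-6,0,0,0.7,1],[-16,21,-6,0,0,0.88,1],[-19,25,-6,0,0,1.06,1],[-22,29,-6,0,0,1.23,1],[-22,30,-6,0,0,1.41,1],[-22,30,-6,0,0,1.41,1]]]' 40
python3 - <<'E'
from h import *
o=bot.get_obs(); print(o['t'],o['eef_pos'].round(4),toolrot().as_matrix().round(3), o['q'].round(2))
im,d,cal=cap('wrist'); W=cloud(d,cal); cv2.imwrite('pics/b.png',im); np.savez('/tmp/b.npz',im=im,W=W)
for r in bot.silhouettes('wrist','block_1'):
    m=r['mask']; P=W[m]; P=P[~np.isnan(P[:,0])]
    T=P[np.abs(P[:,2]-0.030)<0.004]
    print(r['p'],r['xy'],len(T),cv2.minAreaRect((T[:,:2]*1000).astype(np.float32)), T.mean(0).round(4))
E
```

```text
t: 2.12
eef_pos: [0.4547, -0.3008, 0.2915]
tool_rot: [-0.0, 0.761, -0.648, 0.0]
contact_force: [0.7, 0.6, 0.3]
gripper_width: 1.002
2.125 [ 0.4547 -0.3008  0.2915] [[ 0.16  -0.987  0.   ]
 [-0.987 -0.16  -0.   ]
 [ 0.    -0.    -1.   ]] [ 0.13  0.21  0.4   1.82 -0.09  1.13 -0.85]
0.82 [274.9, 186.7] 2821 ((448.4646301269531, -247.10235595703125), (46.0908317565918, 81.30431365966797), 84.63457489013672) [ 0.45   -0.2474  0.0302]
0.79 [396.1, 143.5] 3133 ((518.7193603515625, -370.823974609375), (81.50902557373047, 45.43769454956055), 13.623638153076172) [ 0.5202 -0.3702  0.03  ]
0.45 [135.9, 55.7] 234 ((600.8779296875, -81.36287689208984), (11.033536911010742, 236.41395568847656), 10.954034805297852) [ 0.6005 -0.0824  0.03  ]
```

View pics/b.png

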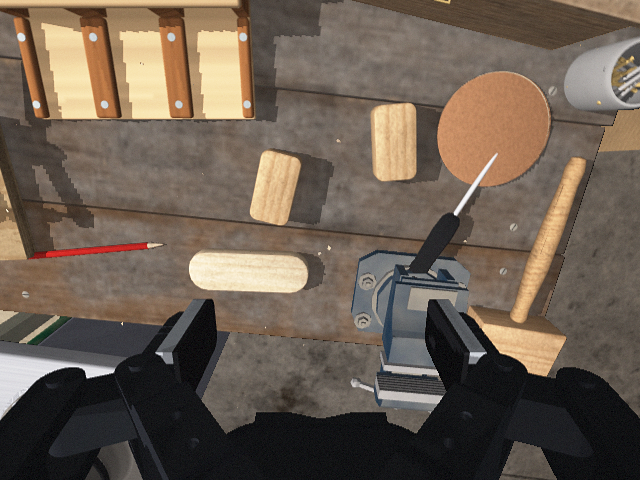

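Block A is at (448.5, -247.1) mm with its axis at -5.4°, and block B is at (518.7, -370.8) mm with its axis at 13.6°. There are no other real blocks. Next I check the heights around block B and work out the grasp of A.

```bash
python3 - <<'E'
from h import *
D=np.load('/tmp/b.npz'); W=D['W']
for n,p in dict(disc=(490,120),driver=(435,240),drtip=(480,180),vise=(430,280),visetop=(400,275),brush=(250,272)).items(): print(n,W[p[1],p[0]].round(3))
# lane edges: floor z~.010, rails z~.02
for row in (50,80,100):
    z=W[row,10:270,2]; s=''; prev=None
    for i,v in enumerate(z):
        k=0 if v<0.005 else 1 if v<0.0155 else 2 if v<.025 else 3
        if k!=prev: print(row,i+10,k,W[row,i+10].round(4)); prev=k
print('A',delta([.4266,-.245,.10]),delta([.4266,-.245,.012]))
E
```

```text
disc [ 0.56  -0.474  0.009]
driver [ 0.416 -0.443  0.025]
drtip [ 0.493 -0.482  0.01 ]
vise [ 0.383 -0.432  0.07 ]
visetop [ 0.38  -0.401  0.062]
brush [ 0.337 -0.228  0.018]
50 10 0 [0.5474 0.0577 0.001 ]
50 21 2 [0.5485 0.0318 0.0194]
50 35 1 [0.551  0.0211 0.0143]
50 86 2 [ 0.5592 -0.035   0.0195]
50 93 3 [nan nan nan]
50 94 2 [ 0.5605 -0.0435  0.02  ]
50 111 1 [ 0.5637 -0.0582  0.015 ]
50 163 2 [ 0.5719 -0.1139  0.0194]
50 188 1 [ 0.5771 -0.1361  0.0097]
50 192 3 [nan nan nan]
50 193 1 [ 0.578  -0.1413  0.0094]
50 239 2 [ 0.5847 -0.1914  0.0176]
50 251 1 [ 0.5873 -0.2028  0.0126]
50 252 3 [nan nan nan]
50 253 0 [ 0.5893 -0.2025  0.0006]
80 10 0 [ 5.164e-01  6.150e-02 -2.000e-04]
80 28 2 [0.5201 0.0265 0.0199]
80 42 1 [0.5223 0.0162 0.0139]
80 76 3 [nan nan nan]
80 77 1 [ 0.5283 -0.0185  0.0099]
80 91 2 [ 0.5307 -0.0399  0.0205]
80 115 1 [ 0.5348 -0.0623  0.0155]
80 132 3 [nan nan nan]
80 133 1 [ 0.538  -0.0793  0.0111]
80 166 2 [ 0.5434 -0.1178  0.0191]
80 190 1 [ 0.5476 -0.1416  0.0152]
80 241 2 [ 0.5561 -0.1964  0.0186]
80 253 1 [ 0.5588 -0.2072  0.0086]
80 255 0 [ 5.598e-01 -2.077e-01 -5.000e-04]
100 10 0 [0.495  0.0625 0.0011]
100 32 2 [0.5003 0.024  0.0198]
100 46 1 [0.5024 0.0124 0.0151]
100 94 2 [ 0.5109 -0.0421  0.0199]
100 119 1 [ 0.515  -0.0654  0.0135]
100 169 2 [ 0.5238 -0.1218  0.0195]
100 192 1 [ 0.5277 -0.1448  0.015 ]
100 242 2 [ 0.5363 -0.1993  0.0184]
100 254 1 [ 0.5386 -0.2104  0.0087]
100 255 0 [ 0.5389 -0.2107  0.0041]
A [-5.80073236  1.9671099  19.12616485] [-5.79722699  1.96838065 27.92616406]
```

```bash
python3 -m creep '[[[-3,1,5,0,0,0.13,0.85],[-5.8,1.97,10,0,0,0.255,0.85],[-5.8,1.97,15,0,0,0.255,0.85],[-5.8,1.97,20,0,0,0.255,0.85],[-5.8,1.97,24,0,0,0.255,0.85],[-5.8,1.97,27,0,0,0.255,0.85],[-5.8,1.97,27.9,0,0,0.255,0.85],[-5.8,1.97,27.9,0,0,0.255,0.85]]]' 40
python3 - <<'E'
from h import *
o=bot.get_obs(); print(o['t'],o['eef_pos'].round(4),toolrot().as_matrix().round(3))
im,d,cal=cap('wrist'); cv2.imwrite('pics/c.png',im)
E
```

```text
t: 3.22
eef_pos: [0.4266, -0.2453, 0.0123]
tool_rot: [0.0, -0.674, 0.739, 0.0]
contact_force: [-0.4, -1.0, -0.0]
gripper_width: 0.849
3.225 [ 0.4266 -0.2453  0.0123] [[-0.092 -0.996 -0.   ]
 [-0.996  0.092  0.001]
 [-0.001  0.    -1.   ]]
```

View pics/c.png

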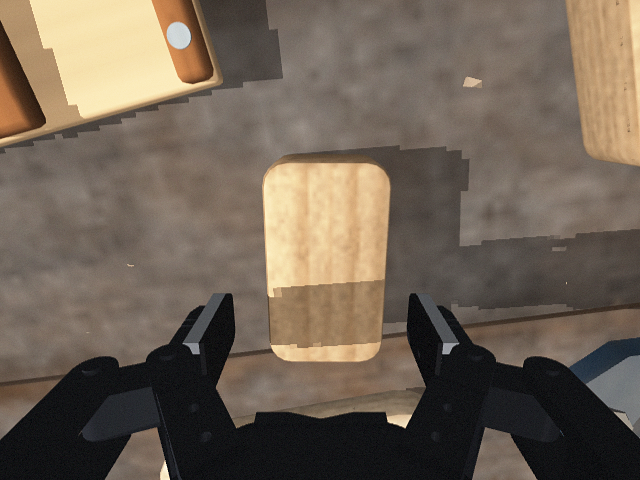

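The block lies centred between the fingers, with its top at columns 265–390 and rows 160–360. I close and lift.

```bash
python3 -m creep '[[[0,0,0,0,0,0,0.4],[0,0,0,0,0,0,0.4],[0,0,0,0,0,0,0.4],[0,0,0,0,0,0,0.4],[0,0,-2,0,0,0,0.4],[0,0,-6,0,0,0,0.4],[0,0,-9,0,0,0,0.4],[0,0,-9,0,0,0,0.4]]]' 40
python3 - <<'E'
from h import *
o=bot.get_obs(); print(o['t'],o['eef_pos'].round(4),o['gripper_width'])
im,d,cal=cap('wrist'); cv2.imwrite('pics/d.png',im)
u=np.array([np.cos(np.radians(9.1)),np.sin(np.radians(9.1))])
L1=np.array([.585,-.0018]); 
for s in (-.055,-.045,-.047):
    p=L1+s*u; print(s,p.round(4),[delta([*p,z]).round(2) for z in (.10,.06,.024)])
E
```

```text
t: 4.28
eef_pos: [0.428, -0.2466, 0.1048]
tool_rot: [0.001, -0.673, 0.74, -0.002]
contact_force: [-0.0, -0.0, -0.2]
gripper_width: 0.526
4.275 [ 0.428  -0.2466  0.1048] 0.5263594370313934
-0.055 [ 0.5307 -0.0105] [array([-24.42,  -8.11,   0.36]), array([-24.42,  -8.1 ,   4.36]), array([-24.42,  -8.09,   7.96])]
-0.045 [ 0.5406 -0.0089] [array([-24.67,  -9.08,   0.36]), array([-24.67,  -9.07,   4.36]), array([-24.67,  -9.06,   7.96])]
-0.047 [ 0.5386 -0.0092] [array([-24.62,  -8.89,   0.36]), array([-24.62,  -8.87,   4.36]), array([-24.62,  -8.86,   7.96])]
```

View pics/d.png

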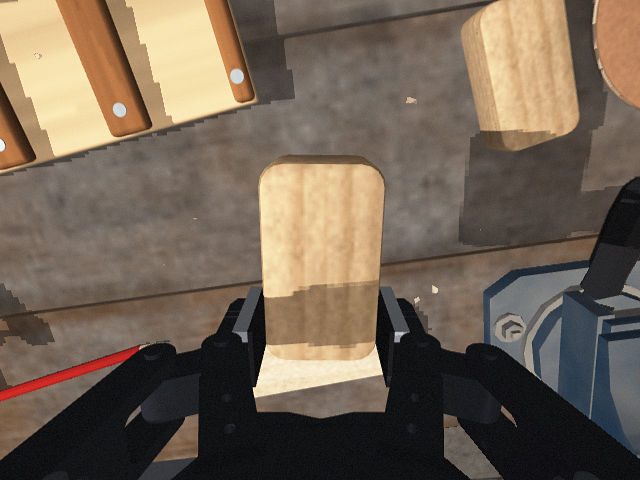

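Block A is held (opening 0.526, about 45 mm) and still straight. I carry it over the open part of lane 1.

```bash
python3 -m creep '[[[-5,-1.5,0,0,0,-0.06,0.4],[-10,-2.8,0,0,0,-0.12,0.4],[-15,-4,0,0,0,-0.18,0.4],[-20,-5.3,0,0,0,-0.253,0.4],[-23.9,-6.2,0,0,0,-0.253,0.4],[-23.9,-6.2,3,0,0,-0.253,0.4],[-23.9,-6.2,5,0,0,-0.253,0.4],[-23.9,-6.2,5,0,0,-0.253,0.4],[-23.9,-6.2,5,0,0,-0.253,0.4]]]' 40
python3 - <<'E'
from h import *
o=bot.get_obs(); print(o['t'],o['eef_pos'].round(4),toolrot().as_matrix().round(3))
im,d,cal=cap('wrist'); cv2.imwrite('pics/e.png',im); W=cloud(d,cal)
for r in bot.silhouettes('wrist','block_1'): 
    P=W[r['mask']]; P=P[~np.isnan(P[:,0])]; z=np.percentile(P[:,2],70);T=P[np.abs(P[:,2]-z)<.005]
    print(r['p'],r['xy'],z,cv2.minAreaRect((T[:,:2]*1000).astype(np.float32)))
u=np.array([np.cos(np.radians(9.1)),np.sin(np.radians(9.1))])
L1=np.array([.585,-.0018]); 
for s in (-.075,-.047): print(delta([*(L1+s*u),.0235]))
E
```

```text
t: 5.45
eef_pos: [0.5104, -0.014, 0.0523]
tool_rot: [0.0, 0.761, -0.649, -0.0]
contact_force: [0.4, 0.1, -1.1]
gripper_width: 0.523
5.45 [ 0.5104 -0.014   0.0523] [[ 0.158 -0.987 -0.   ]
 [-0.987 -0.158 -0.   ]
 [ 0.     0.    -1.   ]]
[-3.12455376e-02  2.83987012e-03  2.94404023e+00]
[-0.03260952 -2.79715783  2.94735818]
```

View pics/e.png

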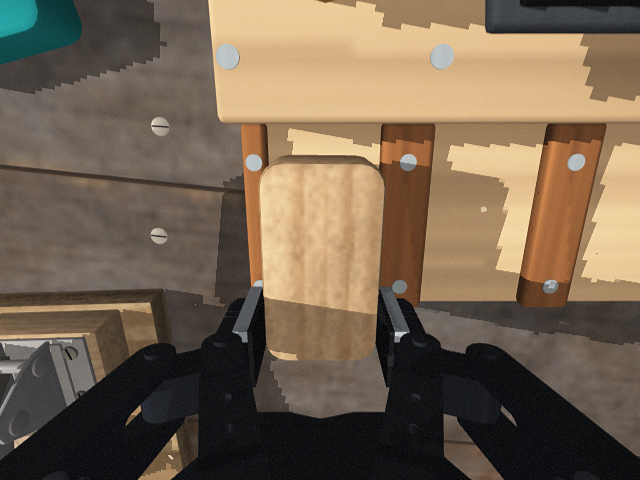

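The block is centred over lane 1 (rails at columns 250 and 405). The clamp fixture is to the left, at about (50,380). I lower it and slide it in.

```bash
python3 - <<'E'
from h import *
for f in ('a_wrist','a_side','a_scene'):
    W=np.load(f'/tmp/{f}.npz')['W'].reshape(-1,3); m=(W[:,2]>.04)&(W[:,2]<.13)&(W[:,0]>.38)&(W[:,0]<.57)&(W[:,1]>0.03)&(W[:,1]<.25)
    Q=W[m]; print(f,len(Q), Q.min(0).round(3) if len(Q) else '', [ (x,Q[(Q[:,0]>x)&(Q[:,0]<x+.03)][:,1].min().round(3)) for x in np.arange(.38,.57,.03) if ((Q[:,0]>x)&(Q[:,0]<x+.03)).any()])
E
python3 -m creep '[[[0,0,1.5,0,0,0,0.4],[0,0,2.5,0,0,0,0.4],[0,0,2.8,0,0,0,0.4],[0,-1,2.8,0,0,0,0.4],[0,-2,2.8,0,0,0,0.4],[0,-2.8,2.8,0,0,0,0.4],[0,-2.8,2.8,0,0,0,0.4]]]' 40
```

```text
a_wrist 8073 [0.416 0.086 0.04 ] [(np.float64(0.41000000000000003), np.float64(0.086)), (np.float64(0.44000000000000006), np.float64(0.088)), (np.float64(0.4700000000000001), np.float64(0.094)), (np.float64(0.5000000000000001), np.float64(0.124)), (np.float64(0.5300000000000001), np.float64(0.129))]
a_side 843 [0.38  0.077 0.04 ] [(np.float64(0.38), np.float64(0.091)), (np.float64(0.41000000000000003), np.float64(0.079)), (np.float64(0.44000000000000006), np.float64(0.077)), (np.float64(0.4700000000000001), np.float64(0.093)), (np.float64(0.5000000000000001), np.float64(0.113)), (np.float64(0.5300000000000001), np.float64(0.121))]
a_scene 783 [0.38  0.086 0.04 ] [(np.float64(0.38), np.float64(0.098)), (np.float64(0.41000000000000003), np.float64(0.086)), (np.float64(0.44000000000000006), np.float64(0.105)), (np.float64(0.4700000000000001), np.float64(0.118)), (np.float64(0.5000000000000001), np.float64(0.127)), (np.float64(0.5300000000000001), np.float64(0.134))]
t: 6.42
eef_pos: [0.5391, -0.0091, 0.0243]
tool_rot: [-0.0, 0.761, -0.649, 0.0]
contact_force: [-0.3, -0.4, -0.1]
gripper_width: 0.535
```

```bash
python3 -m creep '[[[0,0,0.1,0,0,0,0.45],[0,0,0.1,0,0,0,0.55],[0,0,0.1,0,0,0,0.7],[0,0,0.1,0,0,0,0.7],[0,0,-2,0,0,0,0.7],[0,0,-6,0,0,0,0.7],[0,4,-12,0,0,0,0.7],[0,4,-12,0,0,0,0.7]]]' 40
python3 - <<'E'
from h import *
o=bot.get_obs(); print(o['t'],o['eef_pos'].round(4))
im,d,cal=cap('wrist'); cv2.imwrite('pics/f.png',im)
im,d,cal=cap('side'); cv2.imwrite('pics/f2.png',im); W=cloud(d,cal)
for r in bot.silhouettes('side','block_1'):
    P=W[r['mask']]; P=P[~np.isnan(P[:,0])]; z=np.percentile(P[:,2],90);T=P[np.abs(P[:,2]-z)<.006]
    print(r['p'],r['xy'],z,cv2.minAreaRect((T[:,:2]*1000).astype(np.float32)))
a=np.radians(13.6); B=np.array([.5187,-.3708])-.022*np.array([np.cos(a),np.sin(a)]); print(B,delta([*B,.012]))
E
```

```text
t: 7.42
eef_pos: [0.4986, -0.0162, 0.147]
tool_rot: [-0.002, 0.761, -0.649, 0.001]
contact_force: [0.4, 0.1, 0.1]
gripper_width: 0.701
7.425 [ 0.4986 -0.0162  0.147 ]
0.85 [310.3, 384.5] 0.030844111680306853 ((520.7652587890625, -376.74664306640625), (81.46371459960938, 48.461490631103516), 13.78442096710205)
0.81 [355.2, 228.0] 0.030541395896265013 ((611.5134887695312, 153.2960205078125), (47.476531982421875, 79.8965072631836), 20.576444625854492)
0.69 [336.3, 259.7] 0.040266814082825 ((555.407958984375, -12.208869934082031), (70.91265869140625, 50.13844680786133), 7.8699164390563965)
[ 0.49731686 -0.37597313] [35.57899547  5.86070962 13.20186214]
```

View pics/f.png

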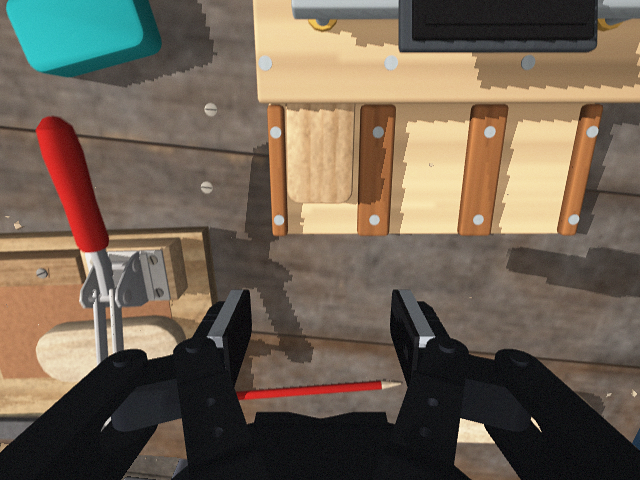

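View pics/f2.png

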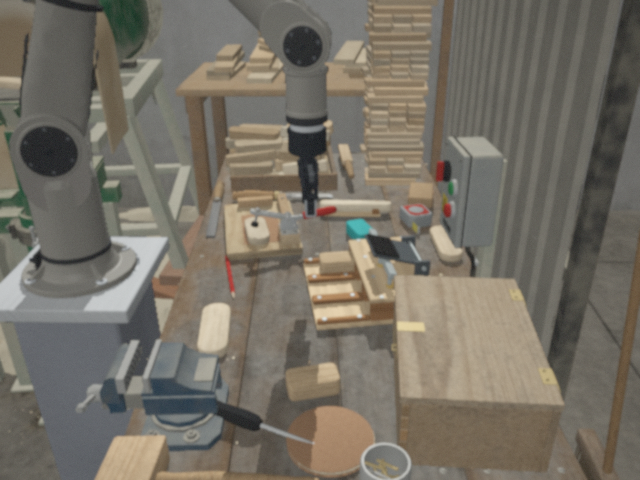

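Block A lies flat in lane 1 (wrist columns 287–353, near end at row 203). Block B has not moved, so I go for it.

```bash
python3 -m creep '[[[6,1,0,0,0,-0.02,0.8],[12,2,0,0,0,-0.04,0.8],[18,3,0,0,0,-0.06,0.8],[24,4,0,0,0,-0.077,0.8],[30,5,1,0,0,-0.077,0.8],[35.6,5.86,2,0,0,-0.077,0.8],[35.6,5.86,7,0,0,-0.077,0.8],[35.6,5.86,7,0,0,-0.077,0.8]]]' 40
python3 - <<'E'
from h import *
o=bot.get_obs(); print(o['t'],o['eef_pos'].round(4))
im,d,cal=cap('wrist'); cv2.imwrite('pics/g.png',im)
a=np.radians(13.6); B=np.array([.5187,-.3708])-.022*np.array([np.cos(a),np.sin(a)]); print(B,delta([*B,.012]))
E
```

```text
t: 8.57
eef_pos: [0.494, -0.3745, 0.0688]
tool_rot: [0.001, 0.785, -0.619, -0.005]
contact_force: [-0.6, -0.3, -0.5]
gripper_width: 0.8
8.575 [ 0.494  -0.3745  0.0688]
[ 0.49731686 -0.37597313] [ 0.1693134  -0.14909612  5.93967065]
```

View pics/g.png

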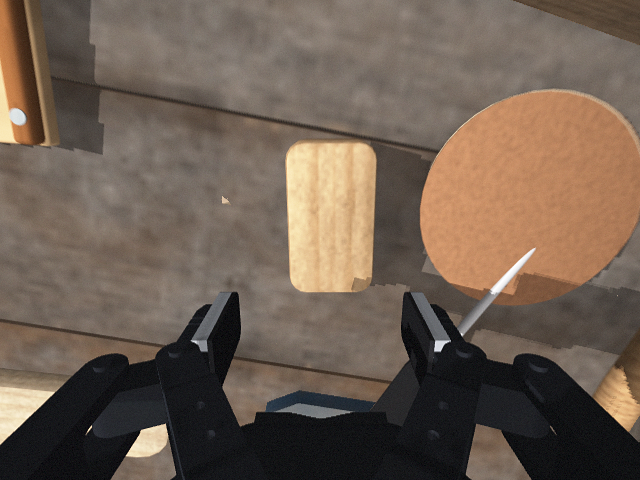

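Block B is centred ahead at columns 288–375, and the disc and screwdriver are clear of the fingers. I descend and grip.

```bash
python3 -m creep '[[[0.1,-0.1,2,0,0,0,0.75],[0.1,-0.1,4,0,0,0,0.75],[0.1,-0.1,5.5,0,0,0,0.75],[0.1,-0.1,5.8,0,0,0,0.75],[0.1,-0.1,5.8,0,0,0,0.4],[0.1,-0.1,5.8,0,0,0,0.4],[0.1,-0.1,5.8,0,0,0,0.4],[0.1,-0.1,5.8,0,0,0,0.4]]]' 40
python3 -m creep '[[[0,0,-3,0,0,0,0.4],[0,0,-6,0,0,0,0.4],[0,0,-9,0,0,0,0.4],[0,0,-9,0,0,0,0.4]]]' 40
python3 - <<'E'
from h import *
o=bot.get_obs(); print(o['t'],o['eef_pos'].round(4),o['gripper_width'],toolrot().as_matrix().round(3))
im,d,cal=cap('wrist'); cv2.imwrite('pics/i.png',im)
u=np.array([np.cos(np.radians(9.1)),np.sin(np.radians(9.1))])
L=np.array([.6104,-.1598]); 
for s in (-.075,-.047): print(delta([*(L+s*u),.0235]))
E
```

```text
t: 9.62
eef_pos: [0.4985, -0.3773, 0.0167]
tool_rot: [-0.0, 0.785, -0.619, 0.0]
contact_force: [-0.4, 0.3, 1.3]
gripper_width: 0.526
t: 10.12
eef_pos: [0.4996, -0.3783, 0.1088]
tool_rot: [-0.0, 0.785, -0.619, 0.002]
contact_force: [0.1, -0.4, -1.4]
gripper_width: 0.526
10.125 [ 0.4996 -0.3783  0.1088] 0.5258682145005626 [[ 0.233 -0.972  0.004]
 [-0.972 -0.233 -0.002]
 [ 0.003 -0.003 -1.   ]]
[-19.14324015  -8.4491966    8.35210863]
[-18.92778415 -11.24089096   8.35672219]
```

View pics/i.png

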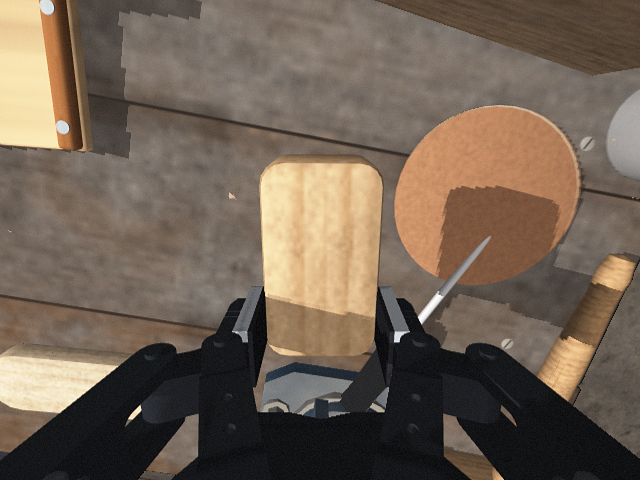

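```bash
python3 -m creep '[[[-5,-2,0,0,0,0.03,0.4],[-10,-4,0,0,0,0.077,0.4],[-15,-6.5,0,0,0,0.077,0.4],[-19.1,-8.4,0,0,0,0.077,0.4],[-19.1,-8.4,3,0,0,0.077,0.4],[-19.1,-8.4,5,0,0,0.077,0.4],[-19.1,-8.4,5,0,0,0.077,0.4],[-19.1,-8.4,5,0,0,0.077,0.4]]]' 40
python3 - <<'E'
from h import *
o=bot.get_obs(); print(o['t'],o['eef_pos'].round(4),o['gripper_width'])
im,d,cal=cap('wrist'); cv2.imwrite('pics/j.png',im)
u=np.array([np.cos(np.radians(9.1)),np.sin(np.radians(9.1))])
L=np.array([.6104,-.1598]); 
for s in (-.075,-.047): print(delta([*(L+s*u),.028]))
E
```

```text
t: 11.18
eef_pos: [0.5352, -0.1722, 0.0563]
tool_rot: [0.0, 0.761, -0.649, -0.0]
contact_force: [-0.3, 0.1, -0.7]
gripper_width: 0.522
11.175 [ 0.5352 -0.1722  0.0563] 0.5219196597211366
[-0.04770683 -0.08454972  2.87116111]
[-0.04927517 -2.88454891  2.87260766]
```

View pics/j.png

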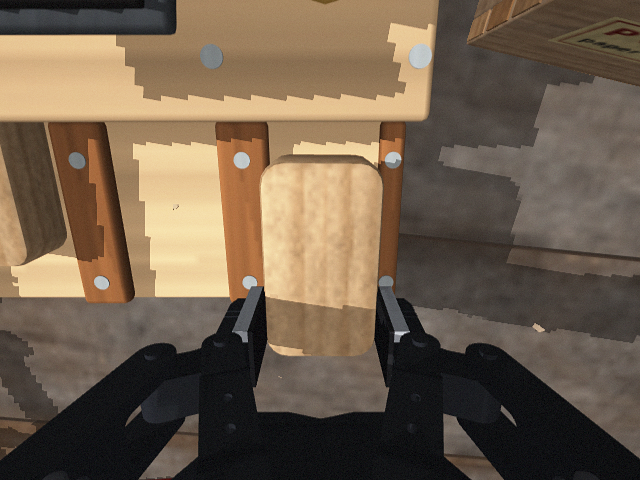

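Block B is centred over lane 3 (rails at columns 242 and 393). I lower, slide and release.

```bash
python3 -m creep '[[[0,0,1.5,0,0,0,0.4],[0,0,2.5,0,0,0,0.4],[0,0,2.8,0,0,0,0.4],[0,-1,2.8,0,0,0,0.4],[0,-2,2.8,0,0,0,0.4],[0,-2.9,2.8,0,0,0,0.4],[0,-2.9,2.8,0,0,0,0.4]]]' 40
python3 -m creep '[[[0,0,0.05,0,0,0,0.45],[0,0,0.05,0,0,0,0.55],[0,0,0.05,0,0,0,0.7],[0,0,0.05,0,0,0,0.7],[0,0,-2,0,0,0,0.7],[0,0,-6,0,0,0,0.7],[0,4,-12,0,0,0,0.7],[0,4,-12,0,0,0,0.7]]]' 40
python3 - <<'E'
from h import *
o=bot.get_obs(); print(o['t'],o['eef_pos'].round(4))
im,d,cal=cap('wrist'); cv2.imwrite('pics/k.png',im); W=cloud(d,cal)
for r in bot.silhouettes('wrist','block_1'):
    P=W[r['mask']]; P=P[~np.isnan(P[:,0])]; z=np.percentile(P[:,2],80);T=P[np.abs(P[:,2]-z)<.004]
    print(r['p'],r['xy'],z,cv2.minAreaRect((T[:,:2]*1000).astype(np.float32)))
print(delta([.60,.297,.15]),o['q'].round(2))
E
```

```text
t: 12.1
eef_pos: [0.5653, -0.1669, 0.0285]
tool_rot: [-0.0, 0.761, -0.648, 0.001]
contact_force: [-0.3, 0.3, -1.3]
gripper_width: 0.524
t: 13.1
eef_pos: [0.5246, -0.1754, 0.1528]
tool_rot: [-0.002, 0.76, -0.65, 0.003]
contact_force: [0.5, 0.7, -0.3]
gripper_width: 0.704
13.1 [ 0.5246 -0.1754  0.1528]
0.92 [100.2, 153.6] 0.04091631754707602 ((551.7966918945312, -5.547176361083984), (67.05003356933594, 46.73701477050781), 8.300613403320312)
0.59 [318.2, 150.0] 0.040790437159253214 ((577.164794921875, -163.27586364746094), (66.44245147705078, 45.9494514465332), 8.909022331237793)
0.35 [158.4, 17.2] 0.11092677365190876 ((627.6915893554688, -76.46337127685547), (22.93524932861328, 89.22350311279297), 8.837606430053711)
0.17 [336.2, 397.4] 0.01847498231718159 ((348.7792663574219, -215.36981201171875), (31.044673919677734, 127.1939468383789), 3.6404783725738525)
[-45.33318544 -14.82082528   0.06813373] [-0.09  0.38  0.38  1.95 -0.19  0.84 -1.03]
```

View pics/k.png

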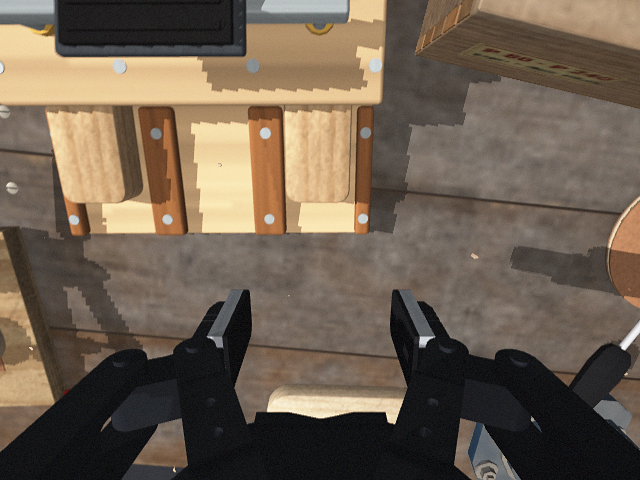

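Block B lies flat in lane 3, and both blocks are in their lanes (lane 2 is free). Now the stick.

```bash
python3 -m creep '[[[-5,0,-5,0,0,0,0.7],[-11,-1,-9,0,0,0.03,0.7],[-17,-2,-9,0,0,0.06,0.7],[-23,-3,-9,0,0,0.09,0.7],[-29,-4,-9,0,0,0.12,0.7],[-35,-5.5,-9,0,0,0.15,0.7],[-41,-7,-9,0,0,0.195,0.7],[-46.8,-8,-9,0,0,0.195,0.7],[-46.8,-8,-9,0,0,0.195,0.7]]]' 40
python3 - <<'E'
from h import *
o=bot.get_obs(); print(o['t'],o['eef_pos'].round(4),o['q'].round(2),toolrot().as_matrix().round(3))
im,d,cal=cap('wrist'); cv2.imwrite('pics/l.png',im); W=cloud(d,cal); np.savez('/tmp/l.npz',W=W,im=im)
for l in ('push_stick','stick_rest','block_1'):
  for r in bot.silhouettes('wrist',l):
    P=W[r['mask']]; P=P[~np.isnan(P[:,0])]; z=np.percentile(P[:,2],80);T=P[np.abs(P[:,2]-z)<.004]
    print(l,r['p'],r['xy'],z,cv2.minAreaRect((T[:,:2]*1000).astype(np.float32)))
E
```

```text
t: 14.32
eef_pos: [0.5272, 0.3083, 0.2364]
tool_rot: [-0.001, -0.698, 0.716, 0.001]
contact_force: [-0.1, -0.6, 0.3]
gripper_width: 0.7
14.325 [0.5272 0.3083 0.2364] [-0.8   0.37  0.23  1.72 -0.1   1.06 -2.14] [[-0.027 -1.    -0.003]
 [-1.     0.027  0.001]
 [-0.001  0.003 -1.   ]]
push_stick 0.8 [323.9, 116.3] 0.03079640317757312 ((600.89794921875, 306.48779296875), (28.79383087158203, 183.244873046875), 89.0642318725586)
stick_rest 0.69 [305.5, 122.5] 0.009483322361234817 ((590.0399169921875, 309.86822509765625), (59.95623779296875, 148.97726440429688), 88.36909484863281)
block_1 0.77 [477.7, 106.7] 0.030565600581652235 ((608.9141235351562, 162.83938598632812), (46.00847244262695, 81.53278350830078), 22.673704147338867)
block_1 0.68 [626.4, 173.1] 0.0385589342484856 ((546.4602661132812, 15.629329681396484), (62.946441650390625, 8.81950855255127), 13.212170600891113)
block_1 0.41 [607.9, 101.6] 0.04177091312574671 ((601.1566772460938, 35.922462463378906), (179.69476318359375, 17.25140953063965), 16.207265853881836)
```

View pics/l.png

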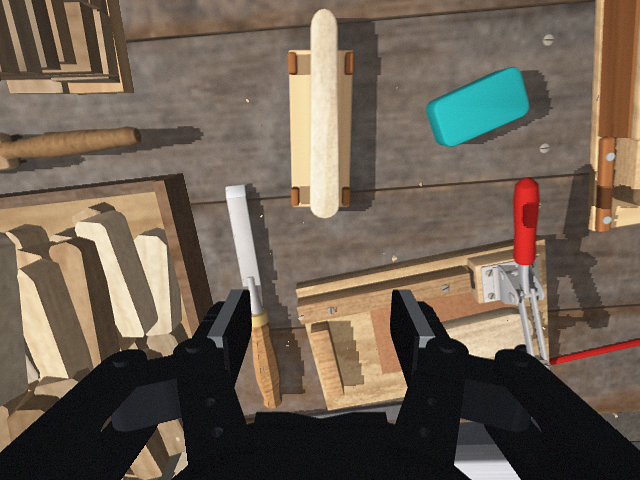

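The stick is at (601, 306.5) mm, axis about -1°, lying in its rest between the cheeks. Its top is at z=31 mm, which matches 8 + 22. I go to grip it slightly ahead of its middle.

```bash
python3 - <<'E'
from h import *
print(bot.get_obs()['eef_pos'].round(4),delta([.610,.3063,.013]))
E
python3 -m creep '[[[0,-4,2,0,0,0,0.65],[0,-8.2,6,0,0,0,0.65],[0,-8.2,11,0,0,0,0.65],[0,-8.2,15,0,0,0,0.65],[0,-8.2,15,0,0,0,0.65],[0,-8.2,15,0,0,0,0.65]]]' 60
python3 - <<'E'
from h import *
o=bot.get_obs();print(o['t'],o['eef_pos'].round(4),delta([.610,.3063,.013]))
im,d,cal=cap('wrist'); cv2.imwrite('pics/m.png',im); W=cloud(d,cal)
for r in bot.silhouettes('wrist','push_stick'):
    P=W[r['mask']]; P=P[~np.isnan(P[:,0])]; z=np.percentile(P[:,2],80);T=P[np.abs(P[:,2]-.03)<.004]
    print(r['p'],r['xy'],z,cv2.minAreaRect((T[:,:2]*1000).astype(np.float32)))
E
```

```text
[0.5297 0.2995 0.2375] [-1.02482829 -8.01821984 22.44573434]
t: 15.28
eef_pos: [0.6128, 0.2974, 0.0902]
tool_rot: [0.001, -0.694, 0.72, -0.001]
contact_force: [0.5, 0.2, 1.1]
gripper_width: 0.645
15.275 [0.6128 0.2974 0.0902] [-0.87425077  0.3277485   7.72022796]
0.94 [309.3, 255.4] 0.03073384020102459 ((600.7698974609375, 304.6738586425781), (29.307146072387695, 184.54566955566406), 87.83588409423828)
```

View pics/m.png

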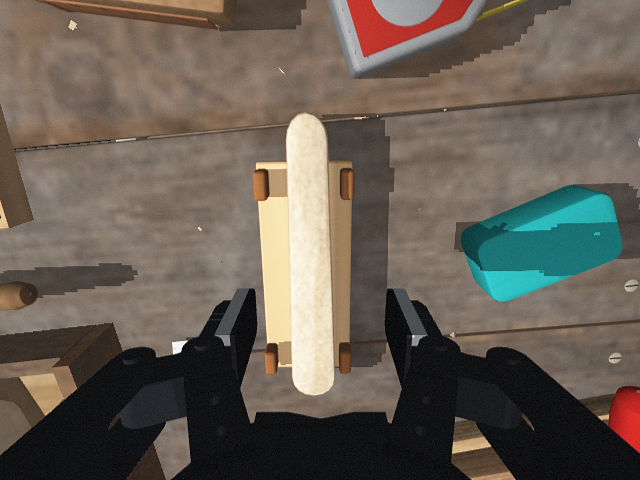

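The stick is straight along the tool (axis -2.2°, centre (600.8, 304.7)), with its top at columns 288–333. I descend, grip and lift.

```bash
python3 -m creep '[[[-0.7,0.3,3,0,0,0,0.65],[-0.7,0.3,6,0,0,0,0.65],[-0.7,0.3,7.4,0,0,0,0.65],[-0.7,0.3,7.7,0,0,0,0.65],[-0.7,0.3,7.7,0,0,0,0.2],[-0.7,0.3,7.7,0,0,0,0.2],[-0.7,0.3,7.7,0,0,0,0.2],[-0.7,0.3,7.7,0,0,0,0.2],[-0.7,0.3,7.7,0,0,0,0.2]]]' 60
python3 -m creep '[[[0,0,-2,0,0,0,0.2],[0,0,-5,0,0,0,0.2],[0,0,-10,0,0,0,0.2],[0,0,-10,0,0,0,0.2],[0,0,-10,0,0,0,0.2]]]' 60
python3 - <<'E'
from h import *
o=bot.get_obs();print(o['t'],o['eef_pos'].round(4),toolrot().as_matrix().round(3))
im,d,cal=cap('wrist'); cv2.imwrite('pics/n.png',im); W=cloud(d,cal)
for l in ('push_stick','stick_rest'):
  for r in bot.silhouettes('wrist',l):
    P=W[r['mask']]; P=P[~np.isnan(P[:,0])]; z=np.percentile(P[:,2],80);T=P[np.abs(P[:,2]-z)<.006]
    print(l,r['p'],r['xy'],z,cv2.minAreaRect((T[:,:2]*1000).astype(np.float32)))
E
```

```text
t: 16.5
eef_pos: [0.6098, 0.3059, 0.013]
tool_rot: [0.001, -0.694, 0.72, -0.0]
contact_force: [-0.2, -0.6, 6.6]
gripper_width: 0.283
t: 17.12
eef_pos: [0.6085, 0.3052, 0.1119]
tool_rot: [0.0, -0.694, 0.72, 0.0]
contact_force: [-1.1, -0.4, -0.6]
gripper_width: 0.29
17.125 [0.6085 0.3052 0.1119] [[-0.036 -0.999  0.   ]
 [-0.999  0.036  0.   ]
 [-0.    -0.    -1.   ]]
push_stick 0.63 [319.3, 256.5] 0.12957549633295792 ((626.33740234375, 307.0903015136719), (27.27975082397461, 131.26583862304688), 89.16927337646484)
stick_rest 0.66 [285.8, 206.8] 0.020268530588313308 ((652.2559204101562, 307.92193603515625), (59.973106384277344, 17.86322021484375), 88.4665298461914)
```

View pics/n.png

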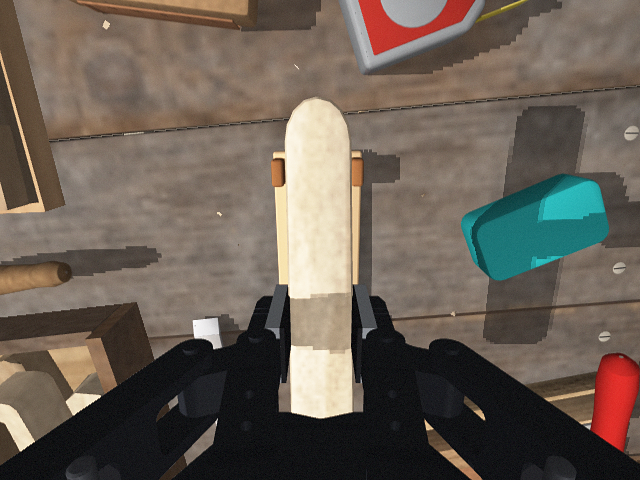

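The stick is held (opening 0.29, about 25 mm in, tip 83.5 mm ahead of the TCP). The rest centre is about (590, 309.5). I carry the stick high over the clamp to in front of lane 1.

```bash
python3 -m creep '[[[1,0.5,-4,0,0,0,0.2],[6,3,-5,0,0,-0.04,0.2],[11,5.5,-5,0,0,-0.08,0.2],[16,8,-5,0,0,-0.12,0.2],[21,10.5,-5,0,0,-0.16,0.2],[26,13,-5,0,0,-0.188,0.2],[31,15,-5,0,0,-0.188,0.2],[33.7,16.4,-5,0,0,-0.188,0.2],[33.7,16.4,-5,0,0,-0.188,0.2],[33.7,16.4,-5,0,0,-0.188,0.2]]]' 60
python3 - <<'E'
from h import *
o=bot.get_obs();print(o['t'],o['eef_pos'].round(4),o['gripper_width'],o['q'].round(2))
im,d,cal=cap('wrist'); cv2.imwrite('pics/o.png',im); W=cloud(d,cal)
for l in ('push_stick','block_1'):
  for r in bot.silhouettes('wrist',l):
    P=W[r['mask']]; P=P[~np.isnan(P[:,0])]; z=np.percentile(P[:,2],80);T=P[np.abs(P[:,2]-z)<.006]
    print(l,r['p'],r['xy'],z,cv2.minAreaRect((T[:,:2]*1000).astype(np.float32)))
u=np.array([np.cos(np.radians(9.1)),np.sin(np.radians(9.1))])
L=np.array([.585,-.0018]); 
for s in (-.155,-.145): print(delta([*(L+s*u),.026]))
E
```

```text
t: 18.52
eef_pos: [0.4328, -0.0249, 0.1611]
tool_rot: [0.0, 0.759, -0.651, -0.0]
contact_force: [0.0, 0.5, -0.2]
gripper_width: 0.287
18.525 [ 0.4328 -0.0249  0.1611] 0.28721942291593056 [-0.35  0.17  0.29  2.19 -0.07  0.78 -1.43]
push_stick 0.72 [317.1, 254.6] 0.178846976228436 ((450.4942321777344, -19.024564743041992), (130.752685546875, 27.36030387878418), 10.406546592712402)
push_stick 0.64 [435.6, 85.2] 0.0201112035234948 ((550.7109375, -87.98389434814453), (99.65558624267578, 239.0591583251953), 9.206510543823242)
block_1 0.96 [324.1, 49.2] 0.040835781012577545 ((549.6119995117188, -5.489503860473633), (62.260047912597656, 46.044918060302734), 8.548454284667969)
block_1 0.78 [553.4, 53.5] 0.04043557409460048 ((574.2163696289062, -163.09231567382812), (62.09893798828125, 47.173274993896484), 8.424273490905762)
[ 0.16136492  0.13813944 13.5142338 ]
[ 0.15626781 -0.86184757 13.51413488]
```

View pics/o.png

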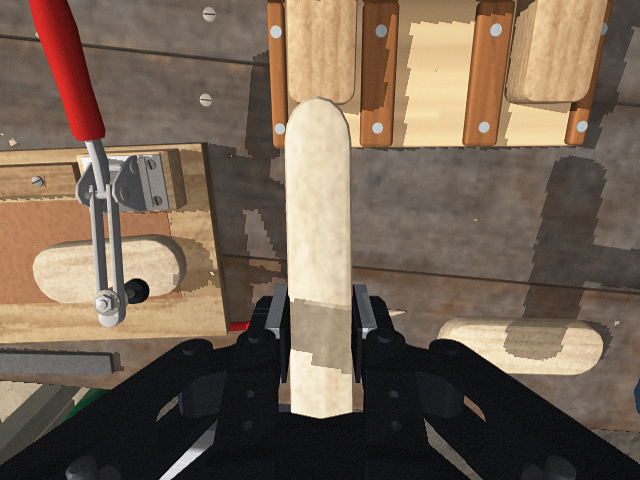

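The stick is aligned in front of block A (tip at about (320,100), block near end at row 102). I lower it to lane height just short of the block.

```bash
python3 -m creep '[[[0.1,0.5,4,0,0,0,0.2],[0.1,0.5,8,0,0,0,0.2],[0.1,0.5,11,0,0,0,0.2],[0.1,0.5,13,0,0,0,0.2],[0.1,0.5,13.5,0,0,0,0.2],[0.1,0.5,13.5,0,0,0,0.2],[0.1,0.5,13.5,0,0,0,0.2]]]' 60
python3 - <<'E'
from h import *
o=bot.get_obs();print(o['t'],o['eef_pos'].round(4),o['gripper_width'],o['q'].round(2),o['contact_force'].round(2))
im,d,cal=cap('wrist'); cv2.imwrite('pics/p.png',im); W=cloud(d,cal)
u=np.array([np.cos(np.radians(9.1)),np.sin(np.radians(9.1))])
L=np.array([.585,-.0018]); print('s',(o['eef_pos'][:2]-L)@u)
E
```

```text
t: 19.55
eef_pos: [0.4285, -0.0271, 0.027]
tool_rot: [-0.001, 0.759, -0.651, 0.0]
contact_force: [0.5, -0.4, -1.7]
gripper_width: 0.284
19.55 [ 0.4285 -0.0271  0.027 ] 0.2838675383550377 [-0.26  0.43  0.21  2.29 -0.21  0.44 -1.29] [ 0.51 -0.36 -1.65]
s -0.15849818842493313
```

View pics/p.png

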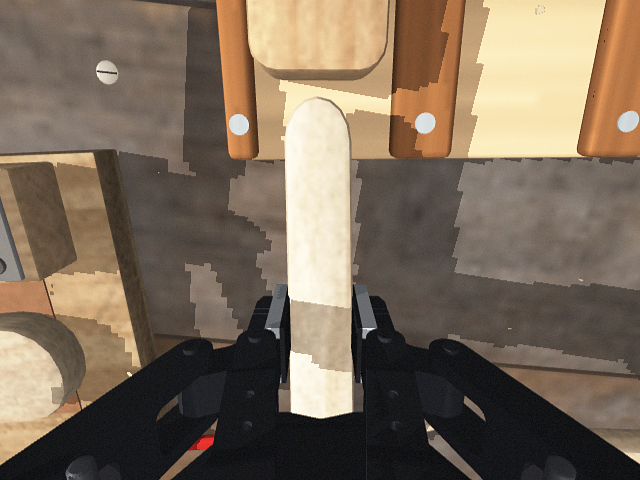

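The tip is directly in front of the block with a gap of about 8 mm. I push in slowly, first up to near the mouth.

```bash
python3 -m creep '[[[0,-0.7,0.05,0,0,0,0.2],[0,-1.5,0.05,0,0,0,0.2],[0,-2.3,0.05,0,0,0,0.2],[0,-3.1,0.05,0,0,0,0.2],[0,-3.9,0.05,0,0,0,0.2],[0,-4.7,0.05,0,0,0,0.2],[0,-5.5,0.05,0,0,0,0.2],[0,-6.3,0.05,0,0,0,0.2],[0,-7.1,0.05,0,0,0,0.2],[0,-7.8,0.05,0,0,0,0.2]]]' 60
cat > st.py <<'E'
from h import *
import sys
u=np.array([np.cos(np.radians(9.1)),np.sin(np.radians(9.1))]); n=np.array([-u[1],u[0]])
L=np.array([.585,-.0018]) if sys.argv[1]=='1' else np.array([.6104,-.1598])
fs=[]
for i in range(1): 
    o=bot.get_obs()
p=o['eef_pos'][:2]-L; f=o['contact_force']
print('t',o['t'],'s',(p@u*1000).round(1),'lat',(p@n*1000).round(1),'z',o['eef_pos'][2].round(4),'Flane',(f[:2]@u).round(2),'F',f.round(2),'w',round(o['gripper_width'],3))
E
python3 st.py 1
python3 - <<'E'
from h import *
im,d,cal=cap('wrist'); cv2.imwrite('pics/q.png',im)
E
```

```text
t: 20.85
eef_pos: [0.5054, -0.0154, 0.0258]
tool_rot: [-0.0, 0.759, -0.651, 0.0]
contact_force: [0.1, 0.1, 0.1]
gripper_width: 0.286
t 20.85 s -80.7 lat -0.9 z 0.0258 Flane 0.16 F [0.14 0.11 0.05] w 0.286
```

View pics/q.png

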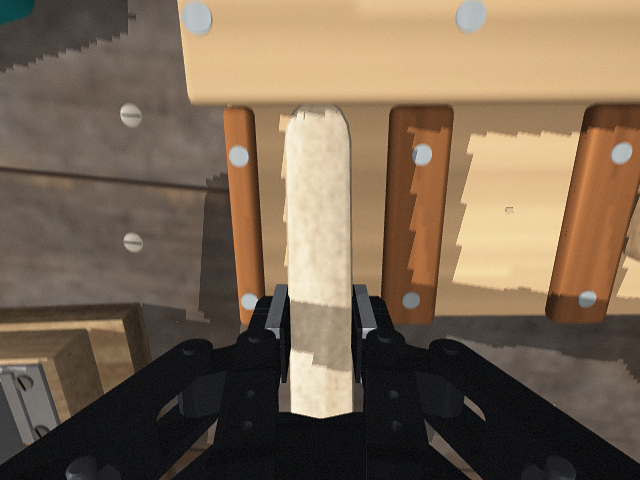

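```bash
python3 -m creep '[[[0,-0.2,0,0,0,0,0.2],[0,-0.4,0,0,0,0,0.2],[0,-0.4,0,0,0,0,0.2]]]' 60; python3 st.py 1
python3 -m creep '[[[0,-0.1,0,0,0,0,0.2],[0,-0.2,0,0,0,0,0.2],[0,-0.2,0,0,0,0,0.2]]]' 60; python3 st.py 1
python3 -m creep '[[[0,-0.1,0,0,0,0,0.2],[0,-0.2,0,0,0,0,0.2],[0,-0.2,0,0,0,0,0.2]]]' 60; python3 st.py 1
```

```text
t: 21.28
eef_pos: [0.5089, -0.0149, 0.0258]
tool_rot: [-0.0, 0.759, -0.651, 0.0]
contact_force: [-0.5, -1.1, -1.1]
gripper_width: 0.285
t 21.275 s -77.3 lat -0.9 z 0.0258 Flane -0.7 F [-0.52 -1.13 -1.13] w 0.285
t: 21.65
eef_pos: [0.5109, -0.0146, 0.0258]
tool_rot: [-0.0, 0.759, -0.651, 0.0]
contact_force: [0.6, 0.2, 0.0]
gripper_width: 0.285
t 21.65 s -75.2 lat -0.9 z 0.0258 Flane 0.66 F [0.64 0.16 0.02] w 0.285
t: 22.02
eef_pos: [0.5129, -0.0142, 0.0258]
tool_rot: [-0.0, 0.759, -0.651, 0.0]
contact_force: [-0.1, 0.2, -1.1]
gripper_width: 0.288
t 22.025 s -73.1 lat -0.9 z 0.0258 Flane -0.11 F [-0.15  0.23 -1.07] w 0.288
```

```bash
cat >> st.py <<'E'
sys.exit(1 if abs(f[:2]@u)>2.5 else 0)
E
python3 -m creep '[[[0,-0.1,0,0,0,0,0.2],[0,-0.15,0,0,0,0,0.2],[0,-0.15,0,0,0,0,0.2]]]' 60 >/dev/null; python3 st.py 1 &&
python3 -m creep '[[[0,-0.1,0,0,0,0,0.2],[0,-0.15,0,0,0,0,0.2],[0,-0.15,0,0,0,0,0.2]]]' 60 >/dev/null; python3 st.py 1 &&
python3 -m creep '[[[0,-0.1,0,0,0,0,0.2],[0,-0.15,0,0,0,0,0.2],[0,-0.15,0,0,0,0,0.2]]]' 60 >/dev/null; python3 st.py 1 &&
python3 -m creep '[[[0,-0.1,0,0,0,0,0.2],[0,-0.15,0,0,0,0,0.2],[0,-0.15,0,0,0,0,0.2]]]' 60 >/dev/null; python3 st.py 1
```

```text
t 22.4 s -71.7 lat -0.9 z 0.0258 Flane -0.16 F [-0.15 -0.07 -0.5 ] w 0.287
t 22.775 s -71.0 lat -1.0 z 0.0256 Flane -2.85 F [-2.94  0.31  0.15] w 0.286
t 22.775 s -71.0 lat -1.0 z 0.0256 Flane -2.85 F [-2.94  0.31  0.15] w 0.286
t 22.775 s -71.0 lat -1.0 z 0.0256 Flane -2.85 F [-2.94  0.31  0.15] w 0.286
```

There is a stop at TCP s = -71, so the near end is about 12.5 mm inside, within the 8–28 mm range. I confirm with a bit more push.

```bash
python3 -m creep '[[[0,-0.1,0,0,0,0,0.2],[0,-0.1,0,0,0,0,0.2],[0,-0.1,0,0,0,0,0.2]]]' 60 >/dev/null; python3 st.py 1;
python3 -m creep '[[[0,-0.1,0,0,0,0,0.2],[0,-0.1,0,0,0,0,0.2],[0,-0.1,0,0,0,0,0.2],[0,-0.1,0,0,0,0,0.2]]]' 60 >/dev/null; python3 st.py 1
python3 - <<'E'
from h import *
im,d,cal=cap('wrist'); cv2.imwrite('pics/r.png',im)
E
```

```text
t 23.15 s -70.8 lat -1.1 z 0.0255 Flane -5.43 F [-5.19 -1.95  0.74] w 0.284
t 23.65 s -70.7 lat -1.2 z 0.0252 Flane -7.23 F [-6.97 -2.24  1.6 ] w 0.28
```

View pics/r.png

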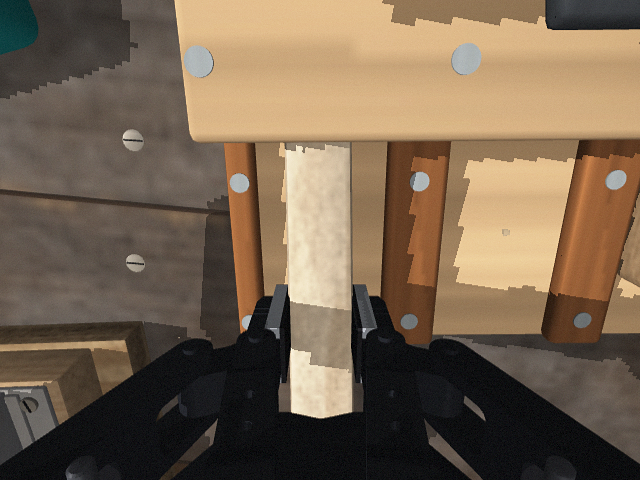

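Force rises to 7 N with no further motion: a solid stop in lane 1. I back out, lift, and go in front of lane 3.

```bash
python3 -m creep '[[[0,1,0,0,0,0,0.2],[0,2.5,0,0,0,0,0.2],[0,4,0,0,0,0,0.2],[0,4,-5,0,0,0,0.2],[2,5,-10,0,0,0,0.2],[7,6.5,-10,0,0,0,0.2],[12,8,-10,0,0,0,0.2],[16,9,-10,0,0,0,0.2],[16,9,-10,0,0,0,0.2],[16,9,-10,0,0,0,0.2]]]' 60 
python3 - <<'E'
from h import *
o=bot.get_obs();print(o['t'],o['eef_pos'].round(4),o['gripper_width'],o['q'].round(2))
im,d,cal=cap('wrist'); cv2.imwrite('pics/s.png',im); W=cloud(d,cal)
for l in ('push_stick','block_1'):
  for r in bot.silhouettes('wrist',l):
    P=W[r['mask']]; P=P[~np.isnan(P[:,0])]; z=np.percentile(P[:,2],80);T=P[np.abs(P[:,2]-z)<.006]
    print(l,r['p'],r['xy'],z,cv2.minAreaRect((T[:,:2]*1000).astype(np.float32)))
u=np.array([np.cos(np.radians(9.1)),np.sin(np.radians(9.1))])
L=np.array([.6104,-.1598]); 
for s in (-.158,): print(delta([*(L+s*u),.026]))
E
```

```text
t: 24.95
eef_pos: [0.4525, -0.1846, 0.1257]
tool_rot: [-0.0, 0.759, -0.651, -0.0]
contact_force: [0.2, 0.2, -0.7]
gripper_width: 0.285
24.95 [ 0.4525 -0.1846  0.1257] 0.2849488251067766 [-0.03  0.32  0.35  2.11 -0.16  0.73 -1.  ]
push_stick 0.66 [319.8, 256.1] 0.14338604187636758 ((469.8605041503906, -179.04429626464844), (130.8585205078125, 27.416839599609375), 10.040592193603516)
block_1 0.93 [318.5, 46.4] 0.04075370746943288 ((566.8782958984375, -164.80288696289062), (46.98651123046875, 46.006221771240234), 8.732556343078613)
[ 0.12018459 -0.1181344   9.96796303]
```

View pics/s.png

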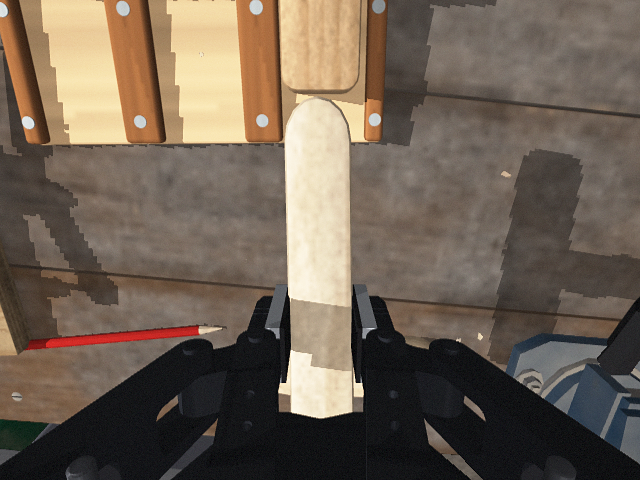

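It is aligned behind block B (near end at row 92, tip at row 100). I lower and push.

```bash
python3 -m creep '[[[0.1,0,4,0,0,0,0.2],[0.1,0,8,0,0,0,0.2],[0.1,0,9.6,0,0,0,0.2],[0.1,0,9.95,0,0,0,0.2],[0.1,0,9.95,0,0,0,0.2],[0.1,0,9.95,0,0,0,0.2]]]' 60; python3 st.py 3 &&
python3 -m creep '[[[0,-0.7,0,0,0,0,0.2],[0,-1.5,0,0,0,0,0.2],[0,-2.3,0,0,0,0,0.2],[0,-3.1,0,0,0,0,0.2],[0,-3.9,0,0,0,0,0.2],[0,-4.7,0,0,0,0,0.2],[0,-5.5,0,0,0,0,0.2],[0,-6.3,0,0,0,0,0.2],[0,-7.1,0,0,0,0,0.2],[0,-7.8,0,0,0,0,0.2]]]' 60; python3 st.py 3
```

```text
t: 25.85
eef_pos: [0.4541, -0.1865, 0.0274]
tool_rot: [-0.001, 0.759, -0.651, 0.001]
contact_force: [0.3, 0.3, -0.6]
gripper_width: 0.284
t 25.85 s -158.6 lat -1.6 z 0.0274 Flane 0.32 F [ 0.28  0.3  -0.55] w 0.284
t: 27.1
eef_pos: [0.5307, -0.1744, 0.0263]
tool_rot: [-0.0, 0.759, -0.651, -0.0]
contact_force: [-0.9, 0.1, 0.4]
gripper_width: 0.287
t 27.1 s -81.0 lat -1.8 z 0.0263 Flane -0.91 F [-0.93  0.05  0.37] w 0.287
```

```bash

python3 -m creep '[[[0,-0.15,0,0,0,0,0.2],[0,-0.3,0,0,0,0,0.2],[0,-0.3,0,0,0,0,0.2]]]' 60 >/dev/null; python3 st.py 3 &&
python3 -m creep '[[[0,-0.1,0,0,0,0,0.2],[0,-0.2,0,0,0,0,0.2],[0,-0.2,0,0,0,0,0.2]]]' 60 >/dev/null; python3 st.py 3 &&
python3 -m creep '[[[0,-0.1,0,0,0,0,0.2],[0,-0.15,0,0,0,0,0.2],[0,-0.15,0,0,0,0,0.2]]]' 60 >/dev/null; python3 st.py 3 &&
python3 -m creep '[[[0,-0.1,0,0,0,0,0.2],[0,-0.15,0,0,0,0,0.2],[0,-0.15,0,0,0,0,0.2]]]' 60 >/dev/null; python3 st.py 3 &&
python3 -m creep '[[[0,-0.1,0,0,0,0,0.2],[0,-0.15,0,0,0,0,0.2],[0,-0.15,0,0,0,0,0.2]]]' 60 >/dev/null; python3 st.py 3 &&
python3 -m creep '[[[0,-0.1,0,0,0,0,0.2],[0,-0.15,0,0,0,0,0.2],[0,-0.15,0,0,0,0,0.2]]]' 60 >/dev/null; python3 st.py 3 &&
python3 -m creep '[[[0,-0.1,0,0,0,0,0.2],[0,-0.15,0,0,0,0,0.2],[0,-0.15,0,0,0,0,0.2]]]' 60 >/dev/null; python3 st.py 3
```

```text
t 27.475 s -78.7 lat -1.9 z 0.0263 Flane 0.04 F [0.   0.25 0.51] w 0.284
t 27.85 s -76.3 lat -1.9 z 0.0263 Flane -0.99 F [-0.94 -0.39 -0.58] w 0.288
t 28.225 s -74.9 lat -1.9 z 0.0263 Flane -1.49 F [-1.39 -0.75 -0.19] w 0.286
t 28.6 s -73.4 lat -1.9 z 0.0263 Flane -0.74 F [-0.71 -0.28 -0.37] w 0.282
t 28.975 s -71.9 lat -1.9 z 0.0263 Flane -1.03 F [-1.01 -0.18 -0.4 ] w 0.283
t 29.35 s -70.4 lat -1.9 z 0.0263 Flane -1.19 F [-1.14 -0.39 -0.68] w 0.284
t 29.725 s -68.9 lat -1.9 z 0.0263 Flane -0.56 F [-0.66  0.55 -0.79] w 0.286
```

```bash

python3 -m creep '[[[0,-0.1,0,0,0,0,0.2],[0,-0.15,0,0,0,0,0.2],[0,-0.15,0,0,0,0,0.2]]]' 60 >/dev/null; python3 st.py 3 &&
python3 -m creep '[[[0,-0.1,0,0,0,0,0.2],[0,-0.15,0,0,0,0,0.2],[0,-0.15,0,0,0,0,0.2]]]' 60 >/dev/null; python3 st.py 3 &&
python3 -m creep '[[[0,-0.1,0,0,0,0,0.2],[0,-0.15,0,0,0,0,0.2],[0,-0.15,0,0,0,0,0.2]]]' 60 >/dev/null; python3 st.py 3 &&
python3 -m creep '[[[0,-0.1,0,0,0,0,0.2],[0,-0.15,0,0,0,0,0.2],[0,-0.15,0,0,0,0,0.2]]]' 60 >/dev/null; python3 st.py 3 &&
python3 -m creep '[[[0,-0.1,0,0,0,0,0.2],[0,-0.15,0,0,0,0,0.2],[0,-0.15,0,0,0,0,0.2]]]' 60 >/dev/null; python3 st.py 3 &&
python3 -m creep '[[[0,-0.1,0,0,0,0,0.2],[0,-0.15,0,0,0,0,0.2],[0,-0.15,0,0,0,0,0.2]]]' 60 >/dev/null; python3 st.py 3
python3 - <<'E'
from h import *
im,d,cal=cap('wrist'); cv2.imwrite('pics/t.png',im); W=cloud(d,cal)
E
```

```text
t 30.1 s -67.4 lat -1.9 z 0.0263 Flane -1.39 F [-1.48  0.48 -1.16] w 0.287
t 30.475 s -65.9 lat -1.9 z 0.0263 Flane 0.4 F [ 0.57 -0.99  0.2 ] w 0.285
t 30.85 s -64.4 lat -2.0 z 0.0263 Flane -1.1 F [-1.   -0.74 -0.16] w 0.287
t 31.225 s -62.9 lat -2.0 z 0.0263 Flane 0.15 F [0.09 0.41 0.1 ] w 0.287
t 31.6 s -61.4 lat -2.0 z 0.0263 Flane -0.59 F [-0.57 -0.18  0.06] w 0.285
t 31.975 s -60.3 lat -2.0 z 0.0262 Flane -1.03 F [-1.12  0.47  0.63] w 0.283
```

View pics/t.png

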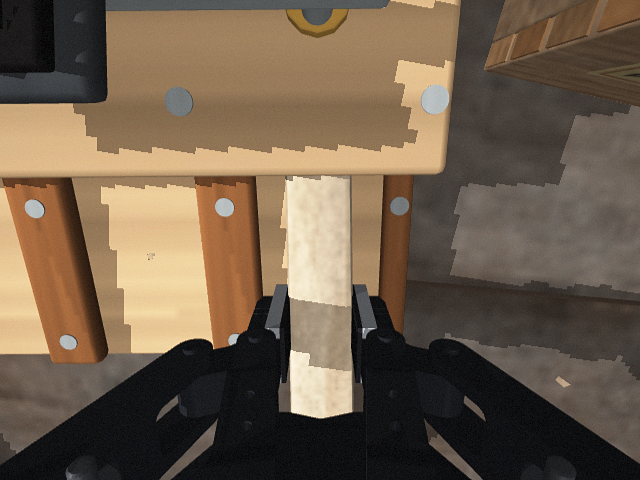

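```bash

python3 -m creep '[[[0,-0.1,0,0,0,0,0.2],[0,-0.1,0,0,0,0,0.2],[0,-0.1,0,0,0,0,0.2]]]' 60 >/dev/null; python3 st.py 3 &&
python3 -m creep '[[[0,-0.1,0,0,0,0,0.2],[0,-0.1,0,0,0,0,0.2],[0,-0.1,0,0,0,0,0.2]]]' 60 >/dev/null; python3 st.py 3 &&
python3 -m creep '[[[0,-0.1,0,0,0,0,0.2],[0,-0.1,0,0,0,0,0.2],[0,-0.1,0,0,0,0,0.2]]]' 60 >/dev/null; python3 st.py 3 
```

```text
t 32.4 s -60.0 lat -1.9 z 0.026 Flane -5.12 F [-5.24  0.33  0.24] w 0.285
t 32.4 s -60.0 lat -1.9 z 0.026 Flane -5.12 F [-5.24  0.33  0.24] w 0.285
t 32.4 s -60.0 lat -1.9 z 0.026 Flane -5.12 F [-5.24  0.33  0.24] w 0.285
```

```bash

python3 -m creep '[[[0,-0.1,0,0,0,0,0.2],[0,-0.1,0,0,0,0,0.2],[0,-0.1,0,0,0,0,0.2],[0,-0.1,0,0,0,0,0.2]]]' 60 >/dev/null; python3 st.py 3
python3 -m creep '[[[0,1,0,0,0,0,0.2],[0,2.5,0,0,0,0,0.2],[0,4,0,0,0,0,0.2],[0,5,-4,0,0,0,0.2],[0,8,-9,0,0,0,0.2],[0,9,-12,0,0,0,0.2],[0,9,-12,0,0,0,0.2]]]' 60 
python3 - <<'E'
from h import *
o=bot.get_obs();print(o['t'],o['eef_pos'].round(4),o['gripper_width'],o['q'].round(2))
im,d,cal=cap('wrist'); cv2.imwrite('pics/u.png',im); W=cloud(d,cal)
for l in ('push_stick','block_1'):
  for r in bot.silhouettes('wrist',l):
    P=W[r['mask']]; P=P[~np.isnan(P[:,0])]; z=np.percentile(P[:,2],80);T=P[np.abs(P[:,2]-z)<.006]
    print(l,r['p'],r['xy'],z,cv2.minAreaRect((T[:,:2]*1000).astype(np.float32)))
im,d,cal=cap('side'); cv2.imwrite('pics/u2.png',im)
print([ (r['p'],r['xy']) for r in bot.find_in('side','block_1')])
E
```

```text
t 32.9 s -59.8 lat -1.8 z 0.0258 Flane -7.18 F [-7.11 -1.01  1.96] w 0.285
t: 33.78
eef_pos: [0.4647, -0.1854, 0.1485]
tool_rot: [-0.002, 0.758, -0.652, 0.002]
contact_force: [-0.7, 0.8, 0.3]
gripper_width: 0.288
33.775 [ 0.4647 -0.1854  0.1485] 0.28789503700622926 [-0.06  0.3   0.38  2.07 -0.16  0.79 -1.01]
push_stick 0.84 [318.3, 254.0] 0.1663123553935418 ((482.56695556640625, -180.33319091796875), (130.51007080078125, 27.465065002441406), 9.359674453735352)
[(0.78, [357.4, 228.5])]
```

View pics/u.png

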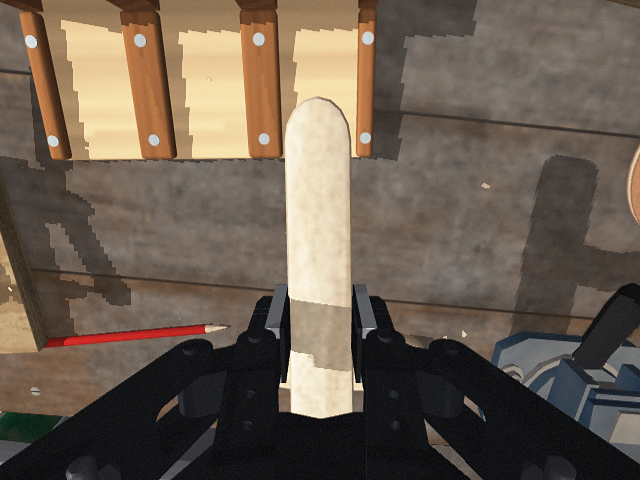

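View pics/u2.png

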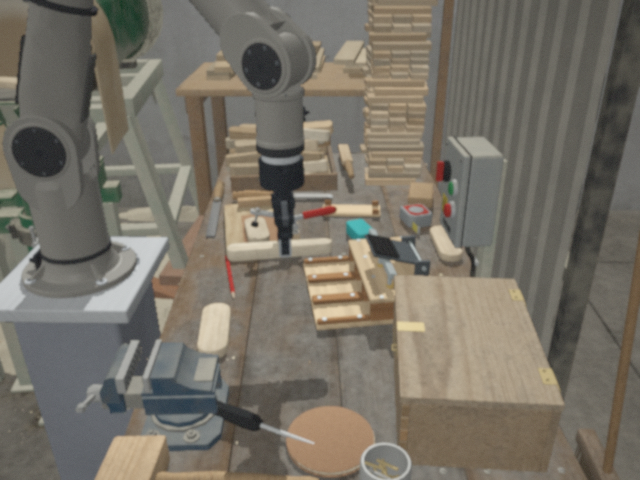

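All lanes are clear in front of the mouth (wrist rows 0–155) and nothing is displaced. I re-tap lane 1 once to make sure A is still home before pressing.

```bash

python3 -m creep '[[[-5,-1,0,0,0,0,0.2],[-10,-2.3,0,0,0,0,0.2],[-16,-3.7,0,0,0,0,0.2],[-16.2,-3.7,4,0,0,0,0.2],[-16.2,-3.7,8,0,0,0,0.2],[-16.2,-3.7,11,0,0,0,0.2],[-16.2,-3.7,12.1,0,0,0,0.2],[-16.2,-3.7,12.1,0,0,0,0.2],[-16.2,-3.7,12.1,0,0,0,0.2]]]' 60; python3 st.py 1
```

```text
t: 35.15
eef_pos: [0.4773, -0.0189, 0.0261]
tool_rot: [-0.001, 0.759, -0.652, 0.0]
contact_force: [-0.8, 0.4, 0.1]
gripper_width: 0.286
t 35.15 s -109.0 lat 0.2 z 0.0261 Flane -0.7 F [-0.78  0.43  0.06] w 0.286
```

```bash

python3 -m creep '[[[0,-0.7,0,0,0,0,0.2],[0,-1.4,0,0,0,0,0.2],[0,-2.1,0,0,0,0,0.2],[0,-2.8,0,0,0,0,0.2],[0,-3.5,0,0,0,0,0.2],[0,-3.5,0,0,0,0,0.2]]]' 60 >/dev/null; python3 st.py 1 &&
python3 -m creep '[[[0,-0.1,0,0,0,0,0.2],[0,-0.2,0,0,0,0,0.2],[0,-0.2,0,0,0,0,0.2]]]' 60 >/dev/null; python3 st.py 1 &&
python3 -m creep '[[[0,-0.1,0,0,0,0,0.2],[0,-0.2,0,0,0,0,0.2],[0,-0.2,0,0,0,0,0.2]]]' 60 >/dev/null; python3 st.py 1 &&
python3 -m creep '[[[0,-0.1,0,0,0,0,0.2],[0,-0.2,0,0,0,0,0.2],[0,-0.2,0,0,0,0,0.2]]]' 60 >/dev/null; python3 st.py 1
```

```text
t 35.9 s -74.1 lat 0.1 z 0.0253 Flane -0.51 F [-0.47 -0.31 -1.13] w 0.284
t 36.275 s -72.8 lat 0.0 z 0.0253 Flane -0.62 F [-0.67  0.28 -1.36] w 0.286
t 36.65 s -71.1 lat 0.1 z 0.0252 Flane -1.21 F [-1.16 -0.41 -0.16] w 0.285
t 37.025 s -70.6 lat -0.1 z 0.0248 Flane -5.76 F [-5.47 -2.25  0.89] w 0.289
```

Lane 1 is confirmed home at the same spot. I return the stick to its rest.

```bash

python3 -m creep '[[[0,1,0,0,0,0,0.2],[0,2.5,0,0,0,0,0.2],[0,4,0,0,0,0,0.2],[0,4.5,-5,0,0,0,0.2],[0,4,-10,0,0,0,0.2],[0,4,-13,0,0,0,0.2]]]' 60
python3 -m creep '[[[-4,-2,0,0,0,0.02,0.2],[-9,-5,0,0,0,0.06,0.2],[-14,-8,0,0,0,0.1,0.2],[-19,-11,0,0,0,0.14,0.2],[-24,-14,0,0,0,0.18,0.2],[-29,-16.5,0,0,0,0.198,0.2],[-30.4,-17.4,0,0,0,0.198,0.2],[-30.4,-17.4,0,0,0,0.198,0.2],[-30.4,-17.4,0,0,0,0.198,0.2]]]' 60
python3 - <<'E'
from h import *
o=bot.get_obs();print(o['t'],o['eef_pos'].round(4),o['gripper_width'],o['q'].round(2),toolrot().as_matrix().round(3))
im,d,cal=cap('wrist'); cv2.imwrite('pics/v.png',im); W=cloud(d,cal)
for l in ('push_stick','stick_rest'):
  for r in bot.silhouettes('wrist',l):
    P=W[r['mask']]; P=P[~np.isnan(P[:,0])]; z=np.percentile(P[:,2],80);T=P[np.abs(P[:,2]-z)<.006]
    print(l,r['p'],r['xy'],z,cv2.minAreaRect((T[:,:2]*1000).astype(np.float32)))
print(delta([.603,.3085,.014]))
E
```

```text
t: 37.78
eef_pos: [0.4778, -0.0187, 0.1576]
tool_rot: [-0.001, 0.759, -0.652, 0.001]
contact_force: [0.5, 0.2, -1.0]
gripper_width: 0.283
t: 38.9
eef_pos: [0.6034, 0.3054, 0.1552]
tool_rot: [-0.001, -0.69, 0.724, -0.0]
contact_force: [0.7, 0.5, -0.1]
gripper_width: 0.287
38.9 [0.6034 0.3054 0.1552] 0.2868396500226303 [-0.76  0.56  0.28  1.63 -0.18  0.97 -2.03] [[-0.049 -0.999 -0.001]
 [-0.999  0.049 -0.001]
 [ 0.002  0.    -1.   ]]
push_stick 0.62 [318.6, 255.0] 0.17285827298081333 ((621.1883544921875, 307.17529296875), (27.34593391418457, 131.4556121826172), 88.58195495605469)
push_stick 0.6 [634.0, 278.8] 0.006224476834011836 ((547.8215942382812, 32.66917037963867), (147.28944396972656, 7.998762130737305), 11.65429973602295)
stick_rest 0.98 [287.4, 183.9] 0.020975094564016635 ((652.1974487304688, 308.3702087402344), (59.56064987182617, 17.9361572265625), 88.61571502685547)
[-0.24765848  0.08066656 14.15874088]
```

View pics/v.png

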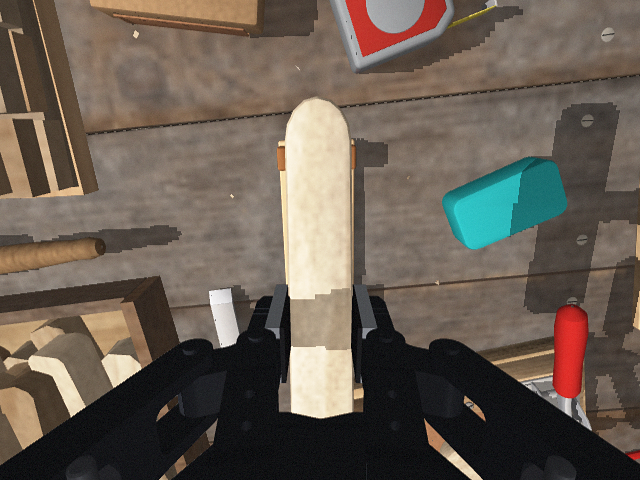

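The stick is 2 mm off the rest's centre line and parallel to it (both about -1.4°). I lower and release.

```bash

python3 -m creep '[[[-0.2,0.1,5,0,0,0,0.2],[-0.2,0.1,10,0,0,0,0.2],[-0.2,0.1,12.5,0,0,0,0.2],[-0.2,0.1,13.5,0,0,0,0.2],[-0.2,0.1,14,0,0,0,0.2],[-0.2,0.1,14.1,0,0,0,0.2],[-0.2,0.1,14.1,0,0,0,0.2]]]' 60
python3 -m creep '[[[0,0,0.1,0,0,0,0.3],[0,0,0.1,0,0,0,0.45],[0,0,0.1,0,0,0,0.6],[0,0,0.1,0,0,0,0.6],[0,0,-3,0,0,0,0.6],[0,0,-8,0,0,0,0.6],[0,3,-12,0,0,0,0.6],[0,3,-12,0,0,0,0.6]]]' 60
python3 - <<'E'
from h import *
o=bot.get_obs();print(o['t'],o['eef_pos'].round(4),o['gripper_width'])
im,d,cal=cap('wrist'); cv2.imwrite('pics/w.png',im); W=cloud(d,cal)
for l in ('push_stick','stick_rest'):
  for r in bot.silhouettes('wrist',l):
    P=W[r['mask']]; P=P[~np.isnan(P[:,0])]; z=np.percentile(P[:,2],80);T=P[np.abs(P[:,2]-z)<.006]
    print(l,r['p'],r['xy'],z,cv2.minAreaRect((T[:,:2]*1000).astype(np.float32)))
E
```

```text
t: 39.92
eef_pos: [0.6034, 0.3105, 0.0154]
tool_rot: [0.001, -0.691, 0.723, -0.0]
contact_force: [-0.2, -0.1, -0.7]
gripper_width: 0.287
t: 40.92
eef_pos: [0.573, 0.3134, 0.1379]
tool_rot: [0.003, -0.691, 0.723, 0.0]
contact_force: [-0.1, -0.4, -0.4]
gripper_width: 0.599
40.925 [0.573  0.3134 0.1379] 0.5987802038730833
stick_rest 0.83 [347.2, 181.5] 0.009359606357951952 ((590.5542602539062, 309.8139343261719), (60.200965881347656, 149.19444274902344), 88.45806884765625)
```

View pics/w.png

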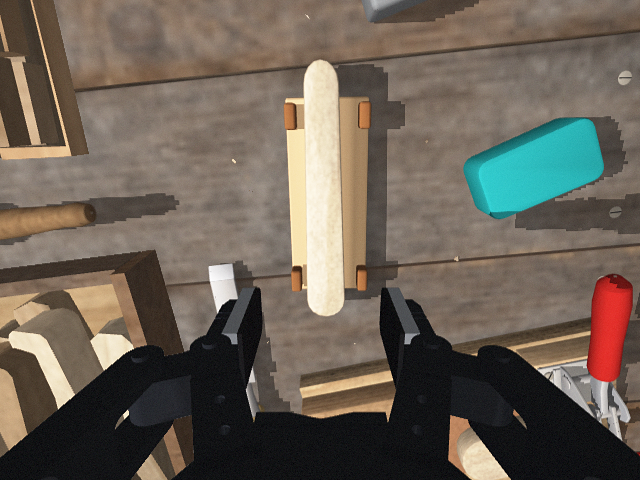

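The stick lies in its rest between both pairs of cheeks (columns 305–343, rows 60–315). Now I look at the pedal from above.

```bash

python3 -m creep '[[[3,0,-4,0,0,0,0.3],[9,0,-8,0,0,-0.04,0],[15,-0.1,-10,0,0,-0.08,0],[21,-0.2,-10,0,0,-0.12,0],[27,-0.3,-10,0,0,-0.16,0],[33,-0.4,-10,0,0,-0.2,0],[38,-0.5,-10,0,0,-0.2,0],[40.3,-0.5,-10,0,0,-0.2,0],[40.3,-0.5,-10,0,0,-0.2,0],[40.3,-0.5,-10,0,0,-0.2,0]]]' 60
python3 - <<'E'
from h import *
o=bot.get_obs();print(o['t'],o['eef_pos'].round(4),o['gripper_width'],o['q'].round(2),toolrot().as_matrix().round(3))
im,d,cal=cap('wrist'); cv2.imwrite('pics/x.png',im); W=cloud(d,cal); np.savez('/tmp/x.npz',W=W,im=im)
for l in ('pedal_pad','block_1'):
  for r in bot.silhouettes('wrist',l):
    P=W[r['mask']]; P=P[~np.isnan(P[:,0])]; 
    print(l,r['p'],r['xy'],cv2.minAreaRect((P[:,:2]*1000).astype(np.float32)),P[:,2].min(),P[:,2].max())
E
```

```text
t: 42.32
eef_pos: [0.5591, -0.0899, 0.2333]
tool_rot: [0.0, 0.76, -0.65, -0.001]
contact_force: [0.1, 0.7, -0.7]
gripper_width: 0.001
42.325 [ 0.5591 -0.0899  0.2333] 0.001379702338149644 [-0.27  0.31  0.4   1.84 -0.14  1.02 -1.23] [[ 0.154 -0.988 -0.002]
 [-0.988 -0.154  0.   ]
 [-0.001  0.001 -1.   ]]
pedal_pad 0.89 [316.3, 86.7] ((663.2548217773438, -69.93399810791016), (94.61514282226562, 188.00048828125), 9.395586013793945) 0.05727922826651579 0.11386115706121766
block_1 0.87 [65.5, 103.2] ((608.6742553710938, 173.39453125), (53.80973815917969, 106.1495132446289), 22.161991119384766) -0.0008920816668604981 0.03366050856814133
block_1 0.2 [319.3, 116.9] ((609.448486328125, -79.19320678710938), (232.9909210205078, 283.42974853515625), 10.492405891418457) -0.0019564422808906186 0.11386115706121766
```

View pics/x.png

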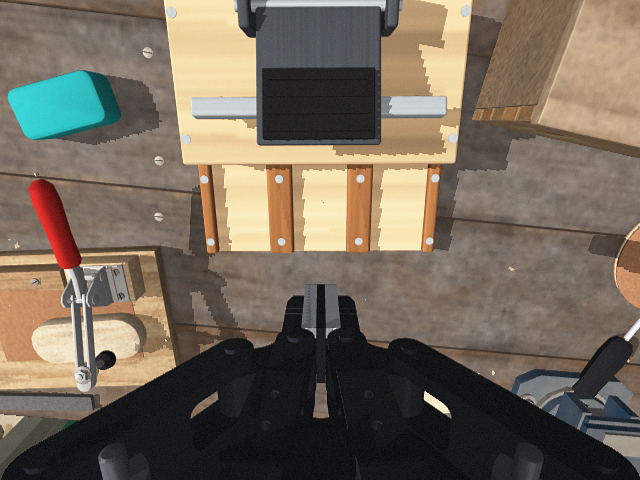

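```bash
python3 - <<'E'
from h import *
W=np.load('/tmp/x.npz')['W']
for p in [(265,75),(375,75),(265,138),(375,138),(320,105),(320,75),(320,135),(258,12),(382,12),(320,10),(320,142)]: print(p,W[p[1],p[0]].round(4))
m=np.zeros((480,640),bool); m[5:140,262:376]=1
P=W[m]; P=P[~np.isnan(P[:,0])]; P=P[P[:,2]>.07]
A=np.c_[P[:,:2],np.ones(len(P))]; c=np.linalg.lstsq(A,P[:,2],rcond=None)[0]; print('plane',c,np.degrees(np.arctan(np.hypot(*c[:2]))))
p=np.nanmean(W[70:137,268:374].reshape(-1,3),0); print('pad',p)
print(delta([p[0],p[1],.13]),delta([p[0],p[1],p[2]]))
E
```

```text
(265, 75) [ 0.6576 -0.0327  0.0996]
(375, 75) [ 0.6701 -0.1099  0.0944]
(265, 138) [ 0.6157 -0.0391  0.112 ]
(375, 138) [ 0.6276 -0.1165  0.1084]
(320, 105) [ 0.6436 -0.0741  0.1056]
(320, 75) [ 0.6633 -0.0711  0.1015]
(320, 135) [ 0.6237 -0.0773  0.1114]
(258, 12) [ 0.6998 -0.0204  0.0812]
(382, 12) [ 0.7172 -0.1097  0.0669]
(320, 10) [ 0.7075 -0.0642  0.0824]
(320, 142) [ 0.6187 -0.078   0.108 ]
plane [-0.35762537 -0.05494892  0.33147949] 19.891247578660476
pad [ 0.64497906 -0.07427473  0.10569833]
[-0.16564172 -8.71010905 10.38470441] [-0.16446939 -8.71152202 12.81487103]
```

The pad middle is at (0.645, -0.074, 0.106), and both lane mouths are clear. I approach above the pad with closed fingers, then press.

```bash
cat > zz.py <<'E'
from h import *
o=bot.get_obs(); print('t',o['t'],o['eef_pos'].round(4),'F',o['contact_force'].round(2))
E
python3 -m creep '[[[-0.1,-4,2,0,0,0,0],[-0.2,-8.7,5,0,0,0,0],[-0.2,-8.7,9,0,0,0,0],[-0.2,-8.7,11,0,0,0,0],[-0.2,-8.7,11,0,0,0,0],[-0.2,-8.7,11,0,0,0,0]]]' 60 >/dev/null; python3 zz.py
python3 -m creep '[[[0,0,0.5,0,0,0,0],[0,0,1,0,0,0,0],[0,0,1.5,0,0,0,0],[0,0,2,0,0,0,0],[0,0,2.5,0,0,0,0],[0,0,2.5,0,0,0,0]]]' 60 >/dev/null; python3 zz.py
```

```text
t 43.225 [ 0.6455 -0.0762  0.126 ] F [ 0.16 -0.07  0.71]
t 43.975 [ 0.6444 -0.0762  0.0991] F [-2.95  0.57  5.52]
```

```bash

python3 -m creep '[[[0,0,0.4,0,0,0,0],[0,0,0.8,0,0,0,0],[0,0,1.1,0,0,0,0],[0,0,1.1,0,0,0,0]]]' 60 >/dev/null; python3 zz.py
python3 -m creep '[[[0,0,0.2,0,0,0,0],[0,0,0.2,0,0,0,0],[0,0,0.2,0,0,0,0]]]' 60 >/dev/null; python3 zz.py
python3 -m creep '[[[0,0,0.2,0,0,0,0],[0,0,0.2,0,0,0,0],[0,0,0.2,0,0,0,0]]]' 60 >/dev/null; python3 zz.py
```

```text
t 44.475 [ 0.6436 -0.0764  0.0884] F [-5.54 -0.79  7.55]
t 44.85 [ 0.6436 -0.0764  0.0866] F [-5.38 -0.58  8.72]
t 45.225 [ 0.6436 -0.0764  0.0862] F [-11.58   0.38  20.71]
```

It is at the stop: 19.5 mm stroke, force jumping from 9 to 21 N with no travel. I hold briefly, then release.

```bash

python3 -m creep '[[[0,0,0.03,0,0,0,0],[0,0,0.03,0,0,0,0],[0,0,0.03,0,0,0,0]]]' 60 >/dev/null; python3 zz.py
python3 -m creep '[[[0,0,-0.7,0,0,0,0],[0,0,-1.4,0,0,0,0],[0,0,-2.1,0,0,0,0],[0,0,-2.8,0,0,0,0],[0,0,-6,0,0,0,0],[0,3,-11,0,0,0,0],[0,8.5,-14,0,0,0,0],[0,8.5,-14,0,0,0,0],[0,8.5,-14,0,0,0,0]]]' 60 >/dev/null; python3 zz.py
python3 - <<'E'
from h import *
im,d,cal=cap('wrist'); cv2.imwrite('pics/y.png',im); W=cloud(d,cal); 
for p in [(320,75),(320,105),(320,135)]: print(W[p[1],p[0]].round(4))
im,d,cal=cap('side'); cv2.imwrite('pics/y2.png',im)
print([ (r['p'],r['xy']) for r in bot.find_in('side','block_1')])
im,d,cal=cap('scene'); cv2.imwrite('pics/y3.png',im)
E
```

```text
t 45.6 [ 0.6436 -0.0764  0.0862] F [-11.46   0.37  22.16]
t 46.725 [ 0.5606 -0.0885  0.2239] F [ 0.72  0.77 -0.75]
[ 0.6639 -0.0699  0.1023]
[ 0.645  -0.0728  0.1048]
[ 0.6256 -0.0758  0.1103]
[(0.71, [355.8, 227.0])]
```

View pics/y.png

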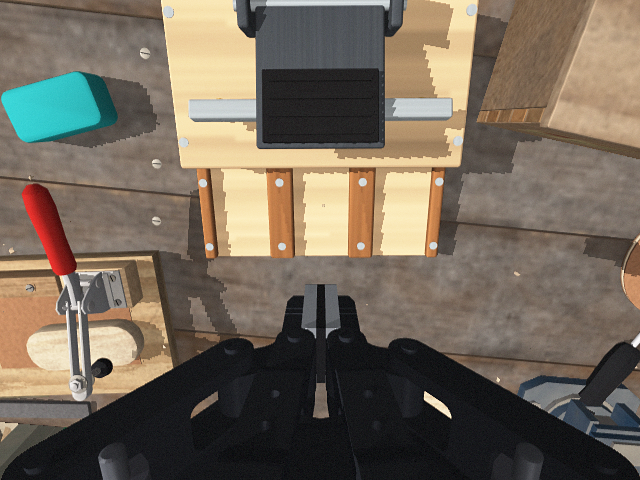

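View pics/y2.png

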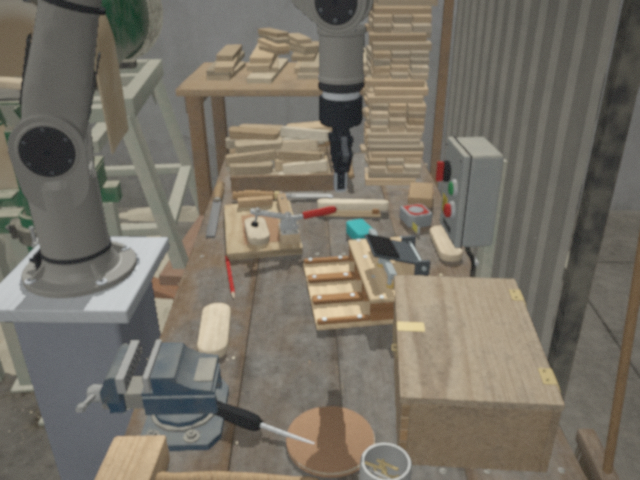

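View pics/y3.png

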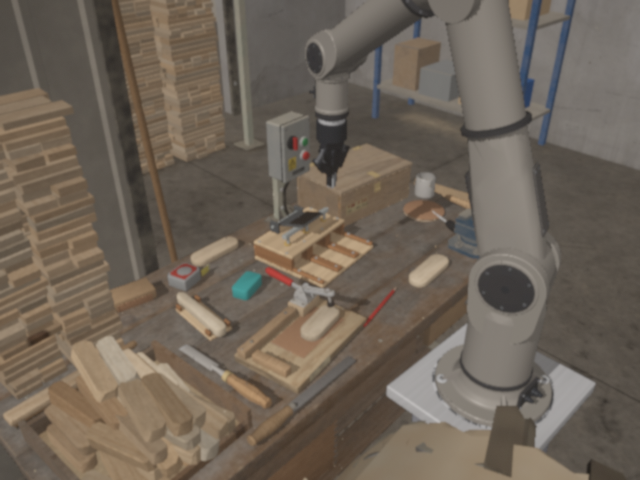

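The pedal is back up (pad at 0.105 m), the lanes are clear at the mouth, and the stick is in its rest. Both views show the bystanders where they were and no third block. I hand in.

```bash
python3 -c "
from station import bot
print(bot.get_obs()['t'], bot.hand_in())"
```

```text
the job is handed in; nothing more can be done
46.925 None
```

Only two hardwood blocks were there. Both went home, the pedal was pressed once to its stop, and I handed the job in at 46.9 s.

- **Blocks:** one lies in lane 1 and the other in lane 3. I pushed each in gently with the stick until it met a solid stop. The near ends are about 12.5 mm (lane 1) and 23.5 mm (lane 3) inside the mouth. At each stop the force rose to about 7 N with no further movement. I tapped lane 1 a second time and it met the stop at the same place; lane 3 was tapped only once.
- **Order:** I put the stick back in its rest before pressing the pedal, then pressed with closed fingers.
- **Pedal:** it travelled about 19.5 mm, and the force jumped from 9 to 21 N at the end of travel. I held it there for about 0.4 s and it came back up, with the pad back at its starting height.
- **Last views:** nothing sticks out of the lane mouths, the stick lies between its cheeks, and the bystanders looked undisturbed.
- **Not checked:** the feeler pins cannot be read, so "home" rests on the force and position at the stops. The strip of bench behind the big box stayed hidden from the cameras.

I saw no block knocked aside and no slackening of the grip.

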